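# Turn the cutter round in its stand, blade under the guard

### The job

Somebody put the yellow cutter back into its sloping stand the wrong way round, with the blade sticking out. Draw it out, lay it flat on the green cutting mat and let go, then take it afresh by the other end and slide it back into the stand blade first, fully home, so that the blade is covered by the clear guard. Do not touch the blade with the fingers or jab it hard into anything, and leave the other things on the counter where they are.

Things in the scene. Friction and masses are not known exactly. Their poses are not given: they have to be found in the camera images.
- cutter_center (a point): Centre of the body of the loose yellow cutter (box-shaped rigid body 150 x 24 x 16 mm, 0.06 to 0.13 kg): 75 mm from its black rubber butt (-x) and from its steel nose (+x), 8 mm from either flat face. Axes: x along the cutter towards the blade, y across the 24 mm width, z out of the upper face. The thumb slide does not move.
- cutter: The same cutter; origin in the middle of its underside, same axes as cutter_center. Grip it across its 24 mm width, anywhere on the bare body
- blade: The cutter's blade: sticks out 26 mm from the nose, 14 mm wide, 3 mm thick, half-way up the body; origin where it leaves the nose, 75 mm from cutter_center along x, same axes as the cutter. It is fixed and does not slide in
- blade_tip (a point): End of the blade, 101 mm from cutter_center along the cutter's x
- lane: Channel of the stand, on a grey deck that rises at 35 degrees from level. Origin on the deck's surface, on the centre line, at the two stop ribs. x: along the deck, up the slope and out of the mouth; y: across; z: square to the deck. Channel 28 mm wide and 20 mm high between black walls, under a clear guard (46 mm wide, top at z = 23 mm) from x = -36 mm to the mouth at x = +75 mm.
- lane_mouth (a point): Centre of the guard's mouth: x = 75, z = 10 mm in the lane's frame. Past the mouth the deck (56 mm wide, 4 mm thick) goes on for 14 mm between two guides, 10 mm high, that flare from 29 to 34 mm apart; beyond that there is air, so the part of the cutter that sticks out can be gripped there from above, square to the slope or upright.
- lane_stop (a point): The lane's origin: middle of the gap of 21 mm between the two stop ribs (x = -8 to 0 mm). The blade passes the gap, the body stops at the ribs. With the body fully home cutter_center is at lane x = 75, y = 0, z = 8 mm either way round; at the start the cutter's x runs along lane x (blade out), at the end against it (blade_tip at lane x = -26 mm). By friction it may have to be pushed home.
- stand: The cutter stand, grey bent steel, fixed to the counter: foot 150 x 76 x 4 mm, origin under its centre, z up, x level in the direction in which the deck rises. The lane's origin is at x = -32, z = 36 mm; a leg plate 56 mm wide stands under the deck at x = 29 mm.
- stamp_chest: Fixed wooden chest with small drawers to the right of the work, 178 (x) x 240 (y) mm, 130 mm high, its lid standing open at the back up to 0.27 m above the counter, one small drawer pulled out towards the robot; origin under its centre. Tall pen racks (0.45 m) stand behind the work, 0.70 m and more in front of the robot: come in over the chest and keep clear of them.
- mat: Green cutting mat with white grid, 220 (x) x 150 (y) x 3 mm, fixed; origin under its centre, so its top is at z = 3 mm
- washi_yellow: Bystander: roll of yellow decorative tape lying flat, 46 mm across, 15 mm high; origin under its centre
- washi_green: Bystander: roll of green striped decorative tape lying flat, 46 mm across, 15 mm high; origin under its centre
- eraser: Bystander: white eraser in a blue sleeve, 46 x 37 x 12 mm; origin under its centre
- notes: Bystander: block of coloured sticky notes, 61 x 61 x 38 mm; origin under its centre
- gel_pen: Bystander: blue and white pen lying flat, 148 mm long (along its y), 22 mm over its clip, 9 mm high; origin under its centre

How it is judged:
On the way:
1. the cutter lies flat on the cutting mat, let go (z of cutter_center in the frame of mat between 0.004 and 0.0135 m and angle between cutter's own x axis and vertical between 1.5 and 1.64 rad and x of cutter_center in the frame of mat between -0.1 and 0.1 m and y of cutter_center in the frame of mat between -0.07 and 0.07 m and contact force between the fingers and cutter below 0.1 N and linear speed of cutter below 0.02 m/s), for 0.2 s.
At the end, for the whole second after the job is handed in: The cutter lies in the stand's channel with its blade down under the guard and its body home at the stop ribs (blade tip at least 20 mm past the ribs, that is within 6 mm of fully home), in line with the channel, at rest (x of blade_tip in the frame of lane between -0.034 and -0.02 m and y of blade_tip in the frame of lane between -0.012 and 0.012 m and z of blade_tip in the frame of lane between -0.002 and 0.02 m and angle between the x axis of cutter and the x axis of lane, either way round below 0.12 rad and linear speed of cutter below 0.01 m/s); the robot touches nothing.
It fails at once if the fingers touch the blade (contact force between the fingers and blade above 0.5 N).
It fails at once if the blade is jabbed into something (over 15 N) (contact force between blade and anything else above 15 N).
It fails at once if a bystander (tape roll, eraser, sticky notes, pen) is moved by more than 20 mm (distance of any of washi_yellow, washi_green, eraser, notes, gel_pen from where it was at the start of the episode above 0.02 m).
It also fails if it takes over 62 s, if anything falls off the work surface, if the arm or the gripper's body presses on something with over 40 N, if the wrist force passes 120 N, or if a joint passes its speed limit or range.

### The arm

A 6-joint arm with a two-finger parallel gripper is mounted at the origin on a cart in front of the work surface, level with it; the furniture and walls round the work are solid. World frame = base frame: x ahead of the robot, y to its left, z up, the work surface at z = 0. Lengths are in m, angles in rad, forces in N, time in s.
With the tool pointing down it reaches from about 0.325 to 0.85 m from the base axis. Payload 4.4 kg.
Tool frame: the origin (TCP) lies midway between the tips of the shut fingers; the grasp point (between the pads) lies 19 mm behind it (robot.hold_point_z is the distance from the TCP to the grasp point, in m); z points along the fingers, x is the direction in which the jaws open and shut, and the axes are right-handed (so a half turn about z gives the same grasp; the last joint's range is limited). The gripper opens to 94 mm and grips with 3 to 60 N. Pads are 16 mm wide; open, the fingers measure 119 mm over their backs; the gripper's body (75 mm by 177 mm) begins 78 mm behind the grasp point.
Start: joints at [-1.331, 0.207, 1.542, -0, 1.393, -0.15], TCP at [0.218, -0.532, 0.205] pointing down, gripper open.
Joint ranges: [-2.73, 2.73], [-0.86, 2.22], [0.23, 2.46], [-1.11, 4.25], [0.08, 2.63], [-2.82, 2.82]. Speed limits (rad/s): [2.79, 2.79, 3.14, 3.14, 3.14, 3.14].

### API

Orientations are given as a unit quaternion [w, x, y, z].
In Python, from plant import robot, imaging gives the robot as it stands. The module is installed in compiled form; this text tells all that it offers.
- The arm moves only by the tool step_arm, never from a script. Its argument "deltas" is text: rows parted by semicolons, each of 7 numbers parted by spaces: the shift along the tool's x, y, z in m, then the turn, a rotation vector about the tool's x, y, z in degrees, then the closure, from -1 (fully open) to 1 (shut). In form: dx dy dz rx ry rz fingers; .... A call has 1 to 5 rows; each row is the pose to reach, as a shift and turn from the pose commanded when the call began, along the tool's axes at that moment; what a row does not reach only later rows make up. A row lasts 1/8 s, in which the tool goes at most 62.5 mm and 10.7 degrees, less where a joint would pass 70% of its speed; a pose out of reach is approached as far as the arm can. A call with a gripper value outside its range is refused whole. The fingers move at their own pace and stop on an object; "grip_force" is the grip in N (left out, the last holds). Time passes only in rows, so rows that repeat a pose let the fingers close. It gives the time, the measured TCP pose, the force and the opening at its end, in the units of the state.
- robot.get_obs(): the state, without advancing time (a new reading comes with each control period).
- imaging.get_image(name): name is "scene" or "top" or "wrist"; returns (picture, depth): 480x640x3 uint8, blue, green, red; 480x640 float32, m along the optical axis (not along the pixel's ray), 0 where there is no reading.
- imaging.camera_params(name): a dict with "fx", "fy", "cx", "cy" (pixels), "cam_to_world" (4x4, takes a point from camera to world coordinates). Camera axes: x right, y up, looking along -z (the intrinsics and any distortion apply to the point x, -y, -z); pixel columns grow to the right and rows downward; lengths in m; the calibration is good to about 2 mm. A picture is of the moment at which its call begins: read the wrist's pose just before it. camera_params takes no time and is no camera call; for the wrist camera it gives the pose at the moment of the call.
- robot.sign_off(): hands the job in, once; it reports no verdict.
The state is a dict: "clock": time; "joints": joint angles; "joint_velocities": joint speeds; "joint_efforts": joint torques, N m; "tcp_pos": TCP position; "eef_rot": TCP orientation; "contact_force": force on the tool from outside, world axes, zero at the start; "wrist_torque": the same for the moment, N m; "gripper_width": finger opening in m.
Only numpy, scipy, OpenCV 4.12 (cv2) and the standard library are available. Lean on these libraries where they do the work, as an engineer would, in place of code of your own. Each camera call takes 0.05 s, during which the arm holds its last target.

## Working session

There is one attempt and no reset: what is moved stays moved. The work goes in short steps, Python scripts to look and compute and a tool call to move; the robot and the scene stay as the last step left them, time stands still between calls to the robot, and variables do not carry over. Pictures are saved under pics/ and viewed, and the job is handed in when it is done.

Besides the shell and the picture viewer there is one more tool, called after "Request:" as name(argument=value, ...), one argument or row to a line, values as JSON. step_arm: Moves the arm, as the interface text tells. Its arguments: {"type":"object","properties":{"deltas":{"type":"string"},"grip_force":{"type":"number"}},"required":["deltas"]}

```bash
mkdir -p pics; ls; python3 - <<'E'
from plant import robot, imaging
import cv2,numpy as np
print(robot.get_obs())
for n in ["scene","top","wrist"]:
    p=imaging.camera_params(n); print(n,{k:(np.round(v,4).tolist() if not isinstance(v,float) else v) for k,v in p.items()})
    im,d=imaging.get_image(n); cv2.imwrite(f"pics/{n}0.png",im); np.savez(f"{n}0.npz",im=im,d=d,M=p["cam_to_world"])
E
```

```text
pics
{'clock': 0.0, 'joints': array([-1.33148916e+00,  2.07428868e-01,  1.54292632e+00, -2.96233773e-05,
        1.39348583e+00, -1.50516514e-01]), 'joint_velocities': array([ 1.30364049e-04,  1.90314138e-03, -2.08742063e-03,  1.47792191e-03,
        8.48002037e-05,  5.98128040e-04]), 'joint_efforts': array([ 2.56167878e-03, -3.70866394e+01, -2.81415403e+01,  7.01170857e-02,
        3.61337804e-02, -1.79390995e-04]), 'tcp_pos': array([ 0.21829508, -0.53109048,  0.20429888]), 'eef_rot': array([-7.48100292e-04,  8.30670949e-01, -5.56762525e-01, -8.39252310e-04]), 'contact_force': array([-1.68289340e-01, -1.50831877e-04,  1.87467121e-01]), 'wrist_torque': array([ 0.01051326, -0.00470439,  0.00789159]), 'gripper_width': 0.09372915660143447}
scene {'fx': 578.4149464892723, 'fy': 578.4149464892723, 'cx': 325.1433901015506, 'cy': 242.01610509867345, 'cam_to_world': [[-0.5613, 0.4396, -0.7012, -0.3687], [-0.8276, -0.3029, 0.4726, 0.6678], [-0.0046, 0.8456, 0.5338, 0.7625], [0.0, 0.0, 0.0, 1.0]]}
top {'fx': 524.234868471713, 'fy': 524.234868471713, 'cx': 312.0948527822918, 'cy': 238.2827830473898, 'cam_to_world': [[-0.01, 0.9947, -0.1023, 0.4103], [-0.9999, -0.0109, -0.0085, 0.0562], [-0.0095, 0.1022, 0.9947, 1.0324], [0.0, 0.0, 0.0, 1.0]]}
wrist {'fx': 431.34043692999194, 'fy': 431.34043692999194, 'cx': 309.3134575852636, 'cy': 236.47350571846982, 'cam_to_world': [[0.3797, 0.8876, 0.2609, 0.2939], [-0.9251, 0.3649, 0.1049, -0.5002], [-0.0021, -0.2812, 0.9596, 0.3831], [0.0, 0.0, 0.0, 1.0]]}
```

View pics/scene0.png

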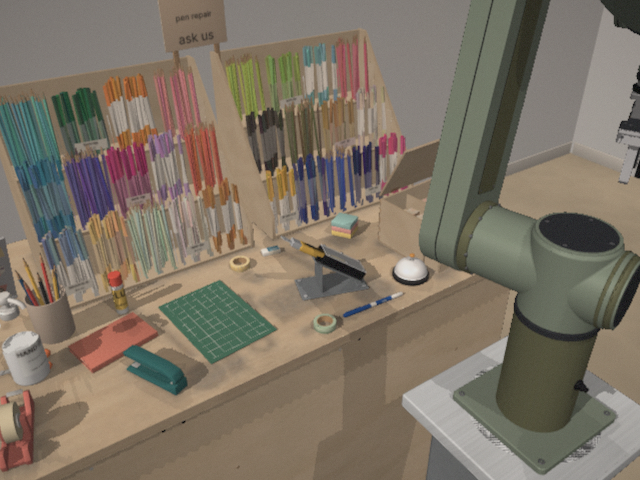

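View pics/top0.png

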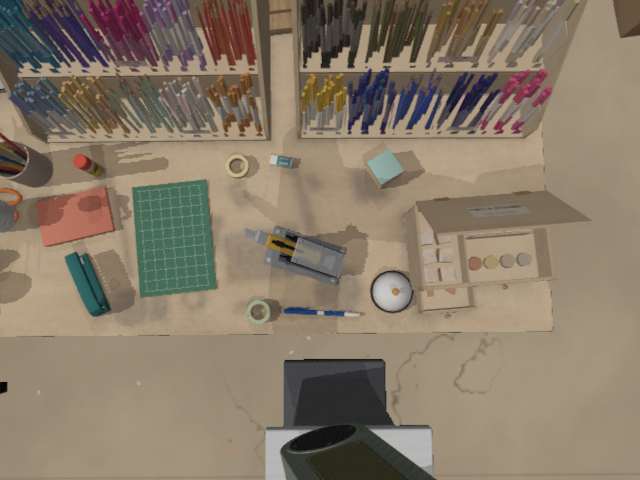

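View pics/wrist0.png

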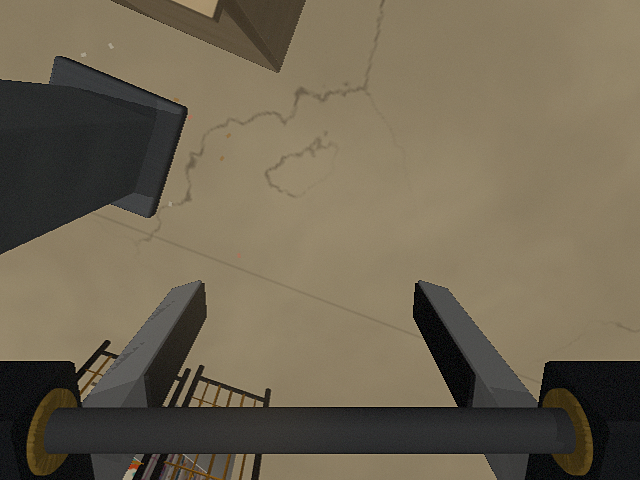

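```bash
cat > h.py <<'E'
import numpy as np,cv2
from plant import robot, imaging
def P(n): 
    p=imaging.camera_params(n); return p
def ray(p,u,v):
    M=p["cam_to_world"]; d=M[:3,:3]@np.array([(u-p["cx"])/p["fx"],-(v-p["cy"])/p["fy"],-1.]); return M[:3,3],d
def onz(p,u,v,z):
    o,d=ray(p,u,v); return o+d*(z-o[2])/d[2]
def cloud(p,D):
    v,u=np.mgrid[0:480,0:640]; M=p["cam_to_world"]
    c=np.stack([(u-p["cx"])/p["fx"]*D,-(v-p["cy"])/p["fy"]*D,-D],-1)
    return c@M[:3,:3].T+M[:3,3]
def proj(p,X):
    M=p["cam_to_world"]; c=(np.asarray(X)-M[:3,3])@M[:3,:3]
    return np.stack([p["cx"]+p["fx"]*c[...,0]/-c[...,2],p["cy"]-p["fy"]*c[...,1]/-c[...,2]],-1)
E
python3 - <<'E'
from h import *
z=np.load("top0.npz"); im=z["im"]; cv2.imwrite("pics/topz.png",cv2.resize(im[195:320,225:375],None,fx=5,fy=4.8,interpolation=cv2.INTER_CUBIC))
s=np.load("scene0.npz"); cv2.imwrite("pics/scz.png",cv2.resize(s["im"][215:345,250:410],None,fx=5,fy=4.6,interpolation=cv2.INTER_CUBIC))
C=cloud(P("top"),z["d"])
np.set_printoptions(precision=3,suppress=True)
for uv in [(250,233),(262,238),(280,244),(300,250),(330,265),(268,266),(340,278),(175,240),(395,290),(480,210),(383,165)]: print(uv,C[uv[1],uv[0]])
E
```

```text
(250, 233) [0.513 0.17  0.138]
(262, 238) [0.505 0.151 0.129]
(280, 244) [0.496 0.121 0.111]
(300, 250) [0.486 0.086 0.093]
(330, 265) [0.461 0.031 0.049]
(268, 266) [ 0.463  0.153 -0.002]
(340, 278) [0.438 0.011 0.   ]
(175, 240) [0.516 0.336 0.004]
(395, 290) [ 0.413 -0.087  0.062]
(480, 210) [ 0.538 -0.205  0.201]
(383, 165) [ 0.653 -0.074  0.038]
```

View pics/topz.png

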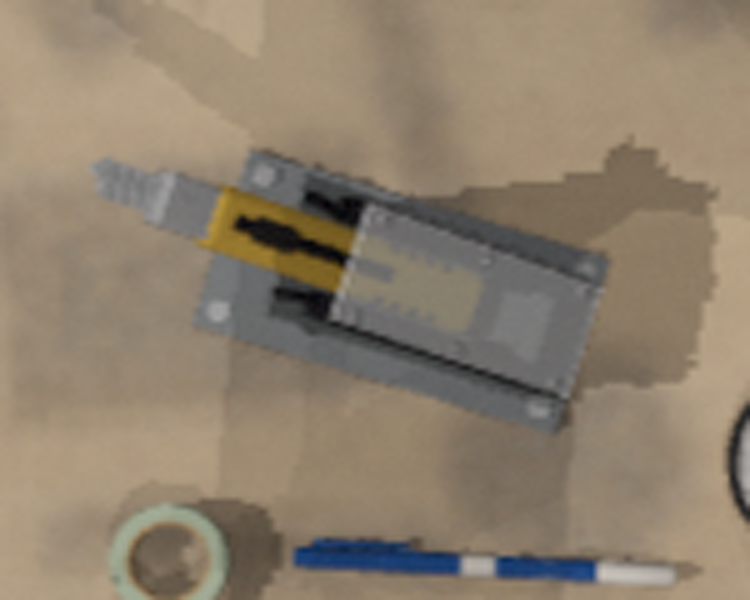

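View pics/scz.png

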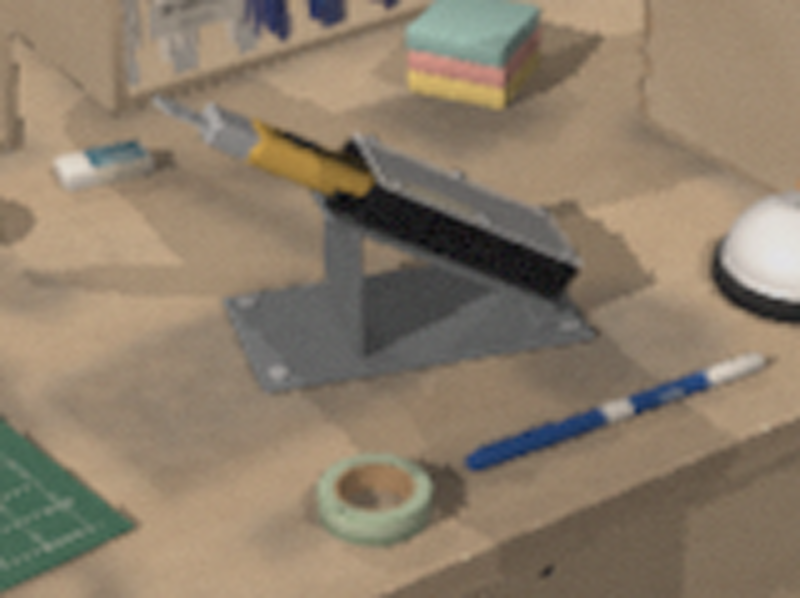

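```bash
python3 - <<'E'
from h import *
np.set_printoptions(precision=4,suppress=True)
p=P("top"); z=np.load("top0.npz"); im=z["im"]
def corn(L,zz): return np.array([onz(p,225+x/5-.5,195+y/4.8-.5,zz) for x,y in L])
c=corn([(255,150),(607,255),(560,430),(195,325)],.004); print(c,c.mean(0))
for i in range(4): print(np.linalg.norm(c[i]-c[(i+1)%4]))
d=(c[0]+c[3]-c[1]-c[2])[:2]; psi=np.arctan2(d[1],d[0]); print("psi",np.degrees(psi), [np.degrees(np.arctan2(*(c[a]-c[b])[1::-1])) for a,b in((0,1),(3,2))])
h=cv2.cvtColor(im,cv2.COLOR_BGR2HSV)
# deck/guard: from depth cloud. guard outline pts
C=cloud(p,z["d"])
# mat
m=cv2.inRange(h,(70,80,30),(95,255,200)); m[:, :125]=0; m[:,225:]=0; m[:170]=0;m[305:]=0
m=cv2.morphologyEx(m,cv2.MORPH_CLOSE,np.ones((5,5)))
cs,_=cv2.findContours(m,0,2); k=max(cs,key=cv2.contourArea); r=cv2.minAreaRect(k); 
q=np.array([onz(p,*b,.003) for b in cv2.boxPoints(r)]); print("mat",q,q.mean(0),[np.linalg.norm(q[i]-q[(i+1)%4]) for i in range(4)])
# yellow
m=cv2.inRange(h,(18,140,90),(28,255,255)); m[:,:255]=0;m[:,300:]=0;m[:225]=0;m[270:]=0
ys,xs=np.nonzero(m); print(len(xs)); X=C[ys,xs]; np.set_printoptions(suppress=True,precision=4)
print(X.mean(0)); u,s,v=np.linalg.svd(X-X.mean(0)); print(v,s, "psi",np.degrees(np.arctan2(v[0,1],v[0,0])), "slope",np.degrees(np.arcsin(v[0,2])))
# stand axis with psi; predicted key points
for name,ps in (("foot",psi),):
    ex=np.array([np.cos(ps),np.sin(ps),0]); ey=np.array([-np.sin(ps),np.cos(ps),0]); S=c.mean(0)*[1,1,0]
    L=S+ex*-.032+[0,0,.036]; a=np.radians(35); lx=ex*np.cos(a)+[0,0,np.sin(a)]; lz=-ex*np.sin(a)+[0,0,np.cos(a)]
    print("lane",L,lx,ey,lz)
    for q in [(0.15,0.012,.016),(.15,-.012,.016),(.176,0,.0095),(-.036,.023,.023),(-.036,-.023,.023),(.075,.023,.023),(.075,-.023,.023)]:
        X=L+lx*q[0]+ey*q[1]+lz*q[2]; uv=proj(p,X); us=proj(P("scene"),X); print(q,X,uv,"zoom",(uv[0]+.5-225)*5,(uv[1]+.5-195)*4.8,"sc",(us[0]+.5-250)*5,(us[1]+.5-215)*4.6)
E
```

```text
[[ 0.5419  0.1371  0.004 ]
 [ 0.4969 -0.0014  0.004 ]
 [ 0.4257  0.0181  0.004 ]
 [ 0.4699  0.1609  0.004 ]] [0.4836 0.0787 0.004 ]
0.14557370355641122
0.07389817001737613
0.14943522166645817
0.0757572067902847
psi 72.40334211566434 [np.float64(72.02725766657186), np.float64(72.76970812655637)]
mat [[0.6246 0.4275 0.003 ]
 [0.6366 0.2778 0.003 ]
 [0.4185 0.2559 0.003 ]
 [0.4067 0.4024 0.003 ]] [0.5216 0.3409 0.003 ] [np.float64(0.15019609667400036), np.float64(0.21916184126029195), np.float64(0.14697431307936867), np.float64(0.21925659787474197)]
263
[0.4951 0.1204 0.1113]
[[-0.0776 -0.0307  0.9965]
 [ 0.3694  0.9275  0.0573]
 [-0.926   0.3725 -0.0606]] [0.9406 0.2423 0.1251] psi -158.39676255470292 slope 85.21466289451003
lane [0.4739 0.0482 0.036 ] [0.2476 0.7808 0.5736] [-0.9532  0.3023  0.    ] [-0.1734 -0.5467  0.8192]
(0.15, 0.012, 0.016) [0.4969 0.1602 0.1351] [256.1456 242.2391] zoom 158.22790349547205 229.14764939219222 sc 224.53472785177325 118.1786372510761
(0.15, -0.012, 0.016) [0.5197 0.1529 0.1351] [260.3591 228.9951] zoom 179.29554227441372 165.57650748719325 sc 210.56882996676052 91.17227725076125
(0.176, 0, 0.0095) [0.5159 0.1804 0.1447] [243.6682 230.7521] zoom 95.8410949954542 174.01016456382743 sc 157.10122799696848 94.87176279582386
(-0.036, 0.023, 0.023) [0.4391 0.0144 0.0342] [338.931  276.7225] zoom 572.1551281946091 394.6678886722727 sc 585.7426880511323 258.9470365850619
(-0.036, -0.023, 0.023) [0.4829 0.0005 0.0342] [345.875  253.6085] zoom 606.874870500302 283.720639724303 sc 550.6753338569765 207.12968689967553
(0.075, 0.023, 0.023) [0.4666 0.1011 0.0979] [291.6016 260.7423] zoom 335.50778463249515 317.9628460161718 sc 385.9899934501905 177.6962591796564
(0.075, -0.023, 0.023) [0.5104 0.0872 0.0979] [299.2071 236.2326] zoom 373.53529457457 200.31667990524397 sc 355.33985416779103 125.99740026297864
```

```bash
cat >> h.py <<'E'
from scipy.spatial.transform import Rotation as Ro
np.set_printoptions(precision=4,suppress=True)
import json,os
ps=np.radians(72.4); S=np.array([.4836,.0787,0])
ex=np.array([np.cos(ps),np.sin(ps),0]); ey=np.array([-np.sin(ps),np.cos(ps),0]); a35=np.radians(35)
lx=ex*np.cos(a35)+[0,0,np.sin(a35)]; lz=-ex*np.sin(a35)+[0,0,np.cos(a35)]
L0=S-ex*.032+[0,0,.036]
def lane(x,y,z): return L0+lx*x+ey*y+lz*z
def Rl(s=-1): # square to lane
    X=s*ey; Z=-lz; return np.column_stack([X,np.cross(Z,X),Z])
def Rdown(yaw):
    c,s=np.cos(np.radians(yaw)),np.sin(np.radians(yaw)); X=np.array([c,s,0]);Z=np.array([0,0,-1.]); return np.column_stack([X,np.cross(Z,X),Z])
def cur():
    o=robot.get_obs(); q=o["eef_rot"]; return o["tcp_pos"],Ro.from_quat(q,scalar_first=True).as_matrix(),o
def go(*targets):
    p,R,o=cur()
    print("t",o["clock"],"pos",p,"q",np.degrees(o["joints"]).round(1),"F",o["contact_force"],"w",o["gripper_width"])
    for X,T in targets:
        d=R.T@(np.array(X)-p); r=Ro.from_matrix(R.T@T).as_rotvec(degrees=True); print("mm",(d*1000).round(1),"deg",r.round(2), "|",np.linalg.norm(d).round(3),np.linalg.norm(r).round(1))
E
python3 - <<'E'
from h import *
go(((.30,-.35,.36),Rdown(-50)),((.40,-.1,.36),Rdown(-17.6)),((.46,.05,.33),Rdown(-17.6)))
print(lane(.115,0,.06),Rl())
E
```

```text
t 0.15 pos [ 0.2183 -0.5313  0.2046] q [-76.3  11.9  88.4  -0.   79.8  -8.6] F [-0.6055  0.3583 -0.3501] w 0.09387877524984521
mm [-136.9 -144.5 -155.2] deg [ -0.03   0.1  -17.67] | 0.252 17.7
mm [-330.2 -332.  -154.8] deg [ -0.06   0.09 -50.07] | 0.493 50.1
mm [-446.  -444.4 -124.5] deg [ -0.06   0.09 -50.07] | 0.642 50.1
[0.492  0.1052 0.1511] [[ 0.9532 -0.2477  0.1734]
 [-0.3024 -0.7808  0.5467]
 [-0.     -0.5736 -0.8192]]
```

Request:
step_arm(
  deltas="0 0 -0.06 0 0 0 -1; -0.03 -0.03 -0.12 0 0 -5 -1; -0.07 -0.07 -0.155 0 0 -10 -1; -0.11 -0.11 -0.155 0 0 -15 -1; -0.15 -0.15 -0.155 0 0 -20 -1",
  grip_force=30,
)

```text
clock: 0.78
tcp_pos: [0.3008, -0.3351, 0.3615]
eef_rot: [0.0, 0.915, -0.403, 0.001]
contact_force: [1.6, 0.6, -0.3]
gripper_width: 0.0945
```

Request:
step_arm(
  deltas="-0.04 -0.04 0 0 0 -6 -1; -0.08 -0.08 0 0 0 -12 -1; -0.12 -0.12 0 0 0 -18 -1; -0.16 -0.16 0 0 0 -24 -1; -0.19 -0.19 0 0 0 -30 -1",
)

```text
clock: 1.4
tcp_pos: [0.3121, -0.066, 0.3604]
eef_rot: [-0.0, 0.988, -0.152, 0.0]
contact_force: [0.4, 0.3, 0.0]
gripper_width: 0.0943
```

```bash
python3 - <<'E'
from h import *
go((lane(.115,0,.09),Rl()))
E
```

```text
t 1.4 pos [ 0.3121 -0.066   0.3604] q [-27.6 -26.3 104.3   0.  101.9 -10.2] F [0.3522 0.2905 0.0067] w 0.09431850784075133
mm [ 120.2 -199.9  184.8] deg [34.99  0.01  0.18] | 0.298 35.0
```

Request:
step_arm(
  deltas="0.03 -0.04 0.01 8 0 0 -1; 0.06 -0.09 0.03 16 0 0 -1; 0.09 -0.14 0.06 24 0 0 -1; 0.12 -0.175 0.1 31 0 0 -1; 0.12 -0.177 0.15 35 0 0 -1",
)

```text
clock: 2.02
tcp_pos: [0.4824, 0.0646, 0.2095]
eef_rot: [-0.298, 0.942, -0.146, 0.047]
contact_force: [-0.1, -1.2, -1.5]
gripper_width: 0.0941
```

```bash
python3 - <<'E'
from h import *
go((lane(.115,0,.003),Rl()))
im,d=imaging.get_image("wrist");cv2.imwrite("pics/w1.png",im);np.savez("w1.npz",im=im,d=d)
p=P("wrist")
im2=im.copy()
for q in [(0.15,0.012,.016),(.15,-.012,.016),(.176,0,.0095),(.075,.023,.023),(.075,-.023,.023),(.089,.014,.016),(-.036,.023,.023),(-.036,-.023,.023)]:
    uv=proj(p,lane(*q)); print(q,uv); cv2.drawMarker(im2,tuple(int(round(t)) for t in uv),(0,0,255),0,9)
cv2.imwrite("pics/w1m.png",im2)
E
```

```text
t 2.025 pos [0.4824 0.0646 0.2095] q [-27.5  -1.6 110.1  35.1  80.3 -18.8] F [-0.1066 -1.2367 -1.4722] w 0.09407480798932913
mm [ -3.4  -0.3 128.7] deg [-0.12 -0.12  0.07] | 0.129 0.2
(0.15, 0.012, 0.016) [299.4817 173.2637]
(0.15, -0.012, 0.016) [335.519  172.9515]
(0.176, 0, 0.0095) [317.2326 132.531 ]
(0.075, 0.023, 0.023) [285.2211 282.0653]
(0.075, -0.023, 0.023) [351.0319 281.7358]
(0.089, 0.014, 0.016) [298.093  259.7726]
(-0.036, 0.023, 0.023) [288.9515 415.8993]
(-0.036, -0.023, 0.023) [348.6246 415.8692]
```

View pics/w1m.png

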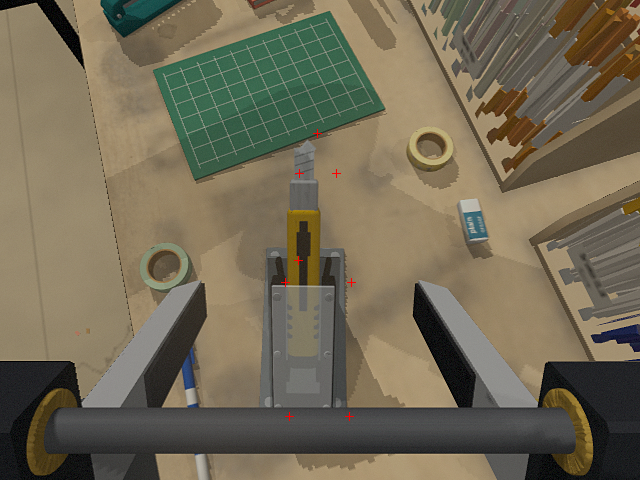

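```bash
cat >> h.py <<'E'
def wr(name,pts):
    go(); p=P("wrist"); im,d=imaging.get_image("wrist"); cv2.imwrite(f"pics/{name}.png",im); np.savez(name+".npz",im=im,d=d,M=p["cam_to_world"])
    im2=im.copy()
    for q in pts:
        uv=proj(p,q); print(uv.round(1),end=" "); cv2.drawMarker(im2,tuple(int(round(t)) for t in uv),(0,0,255),0,7)
    cv2.imwrite(f"pics/{name}m.png",im2); return p,im,d
KP=[lane(*q) for q in [(0.15,0.012,.016),(.15,-.012,.016),(.176,0,.0095),(.075,.023,.023),(.075,-.023,.023),(-.036,.023,.023),(-.036,-.023,.023)]]
E
python3 - <<'E'
from h import *
go((lane(.115,0,.003),Rl()))
p,im,d=wr("w2",KP)
E
```

```text
t 2.075 pos [0.4754 0.0658 0.2003] q [-27.7  -1.2 111.   34.9  80.2 -19. ] F [-3.7583 -0.2502 -5.3747] w 0.09400945016682268
mm [  5.4  -6.5 121.7] deg [-0.11  0.7  -0.58] | 0.122 0.9
t 2.075 pos [0.4754 0.0658 0.2003] q [-27.7  -1.2 111.   34.9  80.2 -19. ] F [-3.7583 -0.2502 -5.3747] w 0.09400945016682268
[299.5 173.3] [335.5 173. ] [317.2 132.5] [285.2 282.1] [351.  281.7] [289.  415.9] [348.6 415.9]
```

View pics/w2m.png

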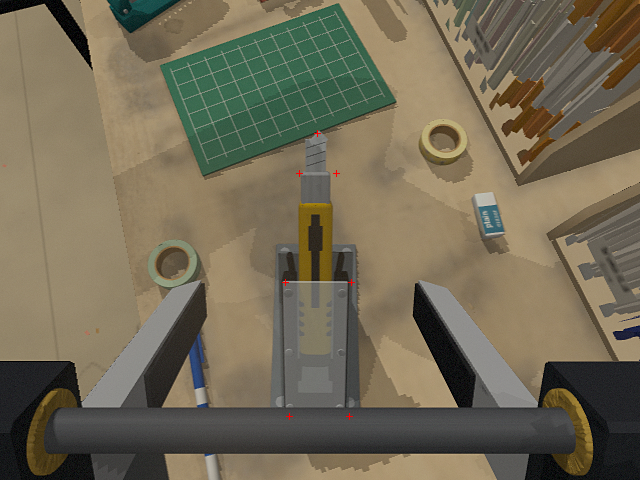

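Request:
step_arm(
  deltas="0 0 0 0 0 0 -1; 0 0 0 0 0 0 -1",
)

```text
clock: 2.38
tcp_pos: [0.4826, 0.0635, 0.2136]
eef_rot: [-0.296, 0.943, -0.145, 0.049]
contact_force: [-0.3, -0.0, -0.1]
gripper_width: 0.0939
```

```bash
python3 - <<'E'
from h import *
go((lane(.115,0,.003),Rl()))
E
```

```text
t 2.375 pos [0.4826 0.0635 0.2136] q [-27.5  -2.  110.   35.   80.5 -18.5] F [-0.3483 -0.0128 -0.098 ] w 0.09387988032411268
mm [ -4.4   0.8 132.6] deg [ 0.06 -0.33  0.16] | 0.133 0.4
```

```bash
python3 - <<'E'
from h import *
p,im,d=wr("w3",KP)
h=cv2.cvtColor(im,cv2.COLOR_BGR2HSV); m=cv2.inRange(h,(18,140,60),(28,255,255))
C=cloud(p,d)
for r in range(200,285,12):
    xs=np.nonzero(m[r,270:370])[0]+270
    if len(xs): print(r,xs.min(),xs.max(), (np.array([C[r,xs.min()+1],C[r,xs.max()-1]])-L0)@np.column_stack([lx,ey,lz]))
go()
E
```

```text
t 2.375 pos [0.4826 0.0635 0.2136] q [-27.5  -2.  110.   35.   80.5 -18.5] F [-0.3483 -0.0128 -0.098 ] w 0.09387988032411268
[286.8 181.5] [321.4 181.6] [304.1 142.7] [272.6 285.6] [335.7 285.6] [275.5 414.1] [333. 414.] 212 287 318 [[ 0.128   0.0115  0.0146]
 [ 0.1276 -0.0092  0.0129]]
224 286 318 [[ 0.1187  0.0124  0.0132]
 [ 0.1188 -0.0093  0.0131]]
236 286 318 [[ 0.1092  0.0126  0.0114]
 [ 0.1098 -0.0093  0.0133]]
248 287 318 [[ 0.1004  0.0119  0.0125]
 [ 0.1003 -0.0094  0.0124]]
260 286 318 [[ 0.0909  0.0128  0.0121]
 [ 0.0907 -0.0095  0.0116]]
272 286 317 [[ 0.0815  0.0129  0.0124]
 [ 0.0813 -0.0088  0.012 ]]
284 306 317 [[ 0.0728 -0.0021  0.0148]
 [ 0.0724 -0.0088  0.0138]]
t 2.425 pos [0.4825 0.0636 0.2135] q [-27.5  -2.  110.   34.9  80.5 -18.6] F [-0.0027 -0.1462 -0.3713] w 0.09415755796910281
```

View pics/w3m.png

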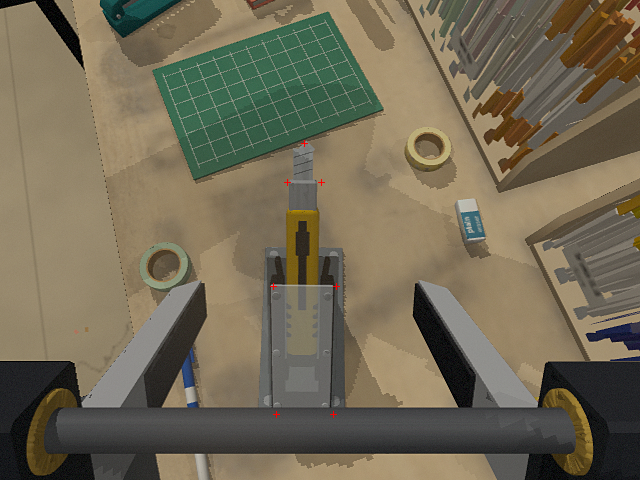

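Request:
step_arm(
  deltas="-0.0055 0.001 0.04 0 0 0 -1; -0.0055 0.001 0.08 0 0 0 -1; -0.0055 0.001 0.115 0 0 0 -1; -0.0055 0.001 0.1315 0 0 0 -1; -0.0055 0.001 0.1315 0 0 0 -1",
)

```text
clock: 3.05
tcp_pos: [0.4984, 0.1374, 0.1027]
eef_rot: [-0.297, 0.943, -0.146, 0.046]
contact_force: [0.8, -0.3, 0.7]
gripper_width: 0.0935
```

Request:
step_arm(
  deltas="0 0 0 0 0 0 -1; 0 0 0 0 0 0 -1",
)

```text
clock: 3.3
tcp_pos: [0.4993, 0.1362, 0.1035]
eef_rot: [-0.297, 0.942, -0.146, 0.048]
contact_force: [1.0, 0.6, 0.5]
gripper_width: 0.0941
```

```bash
python3 - <<'E'
from h import *
p,im,d=wr("w4",KP)
go((lane(.115,0.001,.003),Rl()))
im,d=imaging.get_image("scene"); cv2.imwrite("pics/s4.png",cv2.resize(im[150:345,220:420],None,fx=4,fy=3,interpolation=cv2.INTER_CUBIC))
E
```

```text
t 3.3 pos [0.4993 0.1362 0.1035] q [-17.8   8.1 114.7  39.8  63.6 -20.5] F [1.0457 0.5866 0.5033] w 0.09411852569696497
[287.  229.2] [347.3 229.1] [317.1 161.4] [263.3 401.3] [369.9 401. ] [270.  589.1] [361.3 588.7] t 3.35 pos [0.4991 0.1363 0.1033] q [-17.8   8.1 114.7  39.8  63.6 -20.5] F [-0.9114  1.5223 -0.0393] w 0.09396555916080387
mm [ 1.7 -1.4 -0.4] deg [-0.   -0.18 -0.01] | 0.002 0.2
```

View pics/w4m.png

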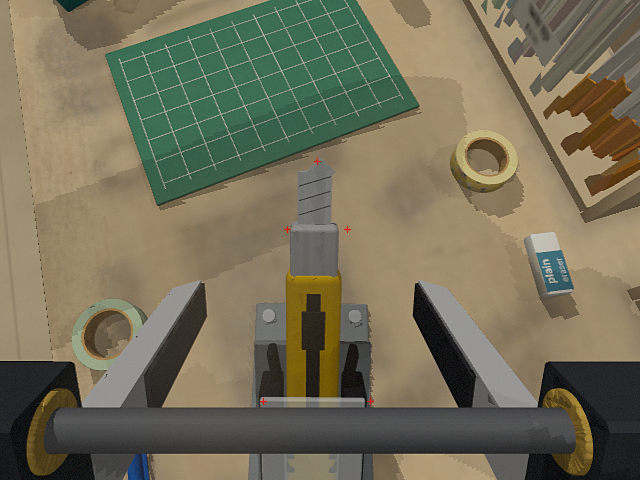

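View pics/s4.png

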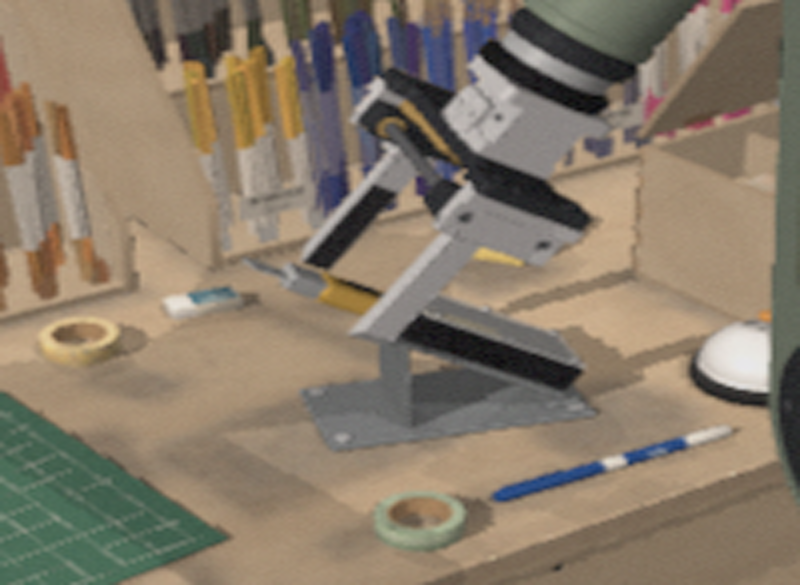

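Request:
step_arm(
  deltas="0.0018 -0.001 0 0 0 0 -1; 0.0018 -0.001 0 0 0 0 1; 0.0018 -0.001 0 0 0 0 1; 0.0018 -0.001 0 0 0 0 1; 0.0018 -0.001 0 0 0 0 1",
  grip_force=35,
)

```text
clock: 4.03
tcp_pos: [0.5, 0.1373, 0.1027]
eef_rot: [-0.297, 0.942, -0.146, 0.046]
contact_force: [0.0, -0.3, -0.3]
gripper_width: 0.0576
```

Request:
step_arm(
  deltas="0 0 0 0 0 0 1; 0 0 0 0 0 0 1; 0 0 0 0 0 0 1",
)

```text
clock: 4.4
tcp_pos: [0.5, 0.1373, 0.1027]
eef_rot: [-0.297, 0.942, -0.146, 0.046]
contact_force: [0.5, -0.2, 0.4]
gripper_width: 0.0273
```

```bash
python3 - <<'E'
from h import *
p,im,d=wr("w5",KP)
E
```

```text
t 4.4 pos [0.5    0.1373 0.1027] q [-17.6   8.4 114.5  39.8  63.6 -20.3] F [ 0.4502 -0.1789  0.3542] w 0.027294189886661203
[285.6 231.6] [346.2 231.5] [315.9 163.4] [262.  404.5] [369.2 404.3] [269.1 592.7] [360.9 592.5]
```

View pics/w5m.png

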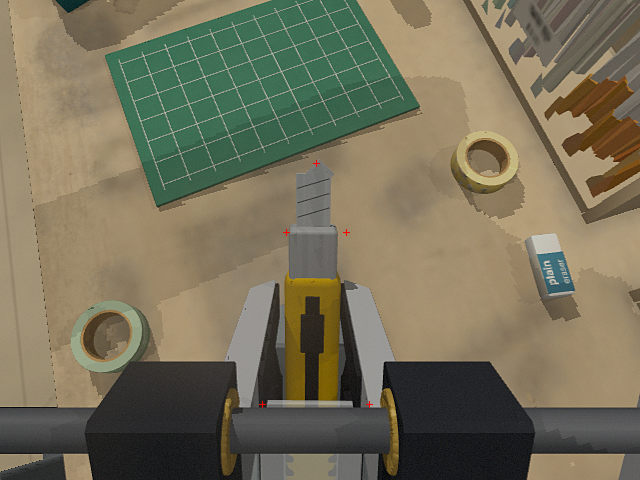

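Request:
step_arm(
  deltas="0 0 0 0 0 0 1; 0 0 0 0 0 0 1; 0 0 0 0 0 0 1",
)

```text
clock: 4.82
tcp_pos: [0.5001, 0.1372, 0.1027]
eef_rot: [-0.297, 0.942, -0.146, 0.046]
contact_force: [0.2, 0.5, -0.2]
gripper_width: 0.0236
```

Request:
step_arm(
  deltas="0 -0.008 0 0 0 0 1; 0 -0.02 0 0 0 0 1; 0 -0.035 0 0 0 0 1; 0 -0.05 0 0 0 0 1; 0 -0.05 0 0 0 0 1",
)

```text
clock: 5.45
tcp_pos: [0.513, 0.1775, 0.1326]
eef_rot: [-0.297, 0.943, -0.145, 0.047]
contact_force: [-1.1, -0.6, -1.5]
gripper_width: 0.0238
```

```bash
python3 - <<'E'
from h import *
p,im,d=wr("w6",KP)
im,d=imaging.get_image("scene"); cv2.imwrite("pics/s6.png",cv2.resize(im[150:345,220:420],None,fx=4,fy=3,interpolation=cv2.INTER_CUBIC))
E
```

```text
t 5.45 pos [0.513  0.1775 0.1326] q [-12.2   6.6 112.1  39.6  63.8 -13.5] F [-1.0577 -0.6242 -1.4747] w 0.023838977664046936
[287.  347.4] [342.9 347.5] [315.  285.4] [264.6 499.2] [363.9 499.2] [270.3 662.8] [356.2 662.8]
```

View pics/s6.png

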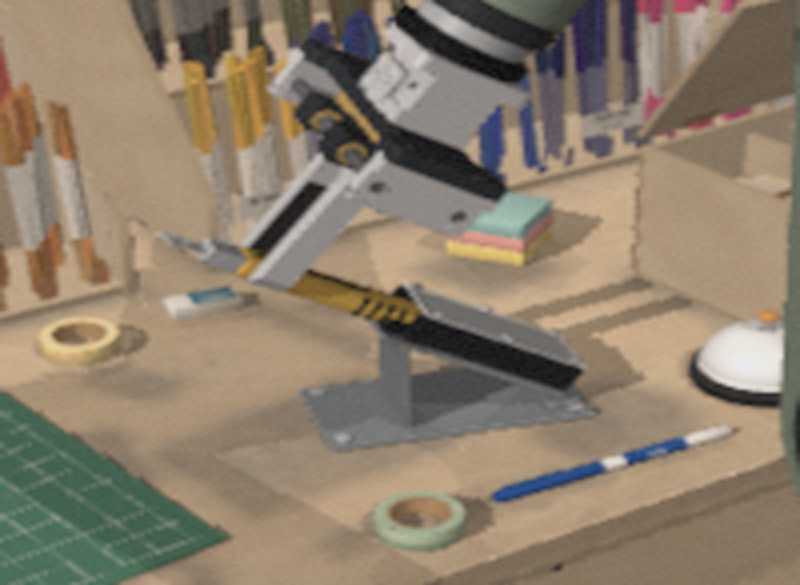

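View pics/w6.png

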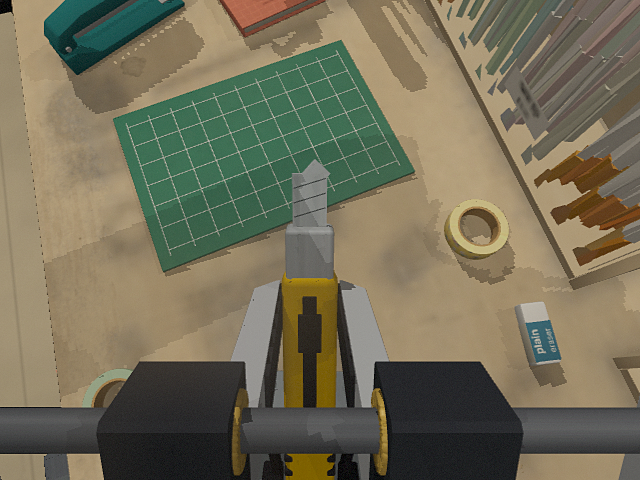

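Request:
step_arm(
  deltas="0 -0.02 0 0 0 0 1; 0 -0.04 0 0 0 0 1; 0 -0.06 0 0 0 0 1; 0 -0.08 -0.01 0 0 0 1; 0 -0.095 -0.03 0 0 0 1",
)

```text
clock: 6.18
tcp_pos: [0.5298, 0.2345, 0.2096]
eef_rot: [-0.297, 0.943, -0.147, 0.045]
contact_force: [0.4, -0.1, -0.4]
gripper_width: 0.0235
```

```bash
python3 - <<'E'
from h import *
yaw=-60
c=np.array([.5216,.3409,0]); az=np.radians(yaw+90); cx=np.array([np.cos(az),np.sin(az),0])
go((c+.04*cx+[0,0,.12],Rdown(yaw)),)
im,d=imaging.get_image("scene"); cv2.imwrite("pics/s7.png",cv2.resize(im[120:345,180:420],None,fx=3.3,fy=2.6,interpolation=cv2.INTER_CUBIC))
E
```

```text
t 6.175 pos [0.5298 0.2345 0.2096] q [ -4.7   2.7 105.7  37.1  67.8  -0.4] F [ 0.3973 -0.054  -0.3508] w 0.023535419339160417
mm [-12.8 -53.9 147.1] deg [-33.26  13.09  40.97] | 0.157 54.4
```

View pics/s7.png

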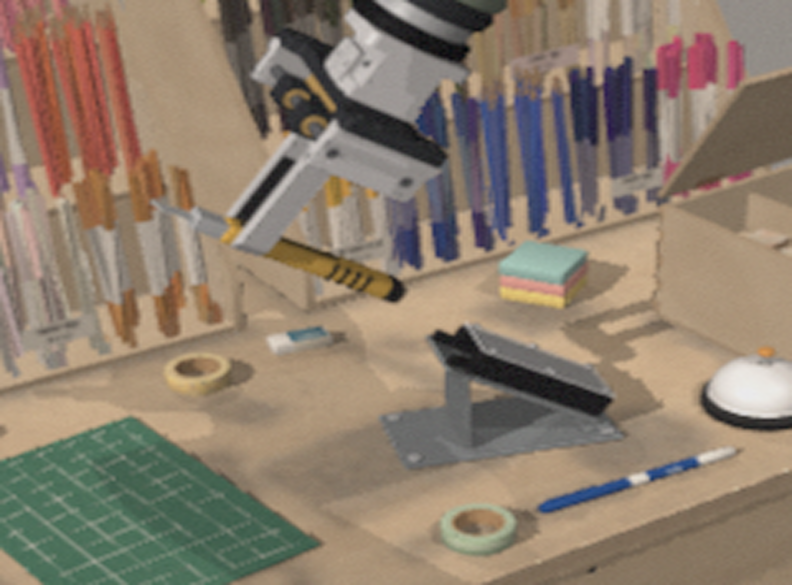

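Request:
step_arm(
  deltas="0 -0.02 0 -6.4 2.5 7.9 1; -0.003 -0.035 0.02 -12.8 5 15.7 1; -0.006 -0.05 0.05 -19.2 7.6 23.6 1; -0.01 -0.054 0.09 -25.6 10 31.5 1; -0.0125 -0.054 0.12 -32 12.6 39.4 1",
)

```text
clock: 6.85
tcp_pos: [0.5528, 0.3464, 0.1418]
eef_rot: [-0.039, 0.887, -0.46, 0.007]
contact_force: [-0.3, -0.2, -0.9]
gripper_width: 0.0237
```

Request:
step_arm(
  deltas="0 0 0 0 0 0 1; 0 0 0 0 0 0 1; 0 0 0 0 0 0 1",
)

```text
clock: 7.22
tcp_pos: [0.554, 0.3445, 0.1447]
eef_rot: [-0.042, 0.887, -0.459, 0.008]
contact_force: [0.7, 0.7, -1.5]
gripper_width: 0.0239
```

```bash
python3 - <<'E'
from h import *
yaw=-60
c=np.array([.5216,.3409,0]); az=np.radians(yaw+90); cx=np.array([np.cos(az),np.sin(az),0])
go((c+.04*cx+[0,0,.03],Rdown(yaw)),)
for n in("scene","wrist"):
    im,d=imaging.get_image(n); cv2.imwrite(f"pics/{n}8.png",im)
E
```

```text
t 7.225 pos [0.554  0.3445 0.1447] q [23.  20.9 84.4  2.5 70.5 77. ] F [ 0.7448  0.6846 -1.5359] w 0.023875414063946512
mm [ -9.2  -1.9 115.6] deg [-4.61  1.64  5.3 ] | 0.116 7.2
```

View pics/scene8.png

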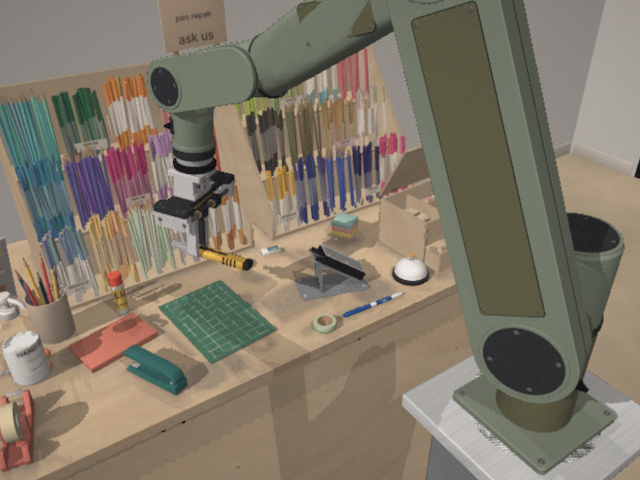

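View pics/wrist8.png

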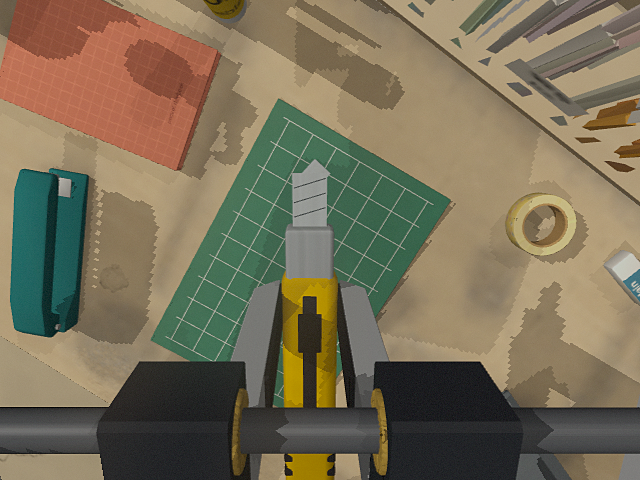

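Request:
step_arm(
  deltas="-0.004 -0.001 0.03 -4.6 1.6 5.3 1; -0.009 -0.002 0.06 -4.6 1.6 5.3 1; -0.009 -0.002 0.09 -4.6 1.6 5.3 1; -0.009 -0.002 0.12 -4.6 1.6 5.3 1; -0.009 -0.002 0.125 -4.6 1.6 5.3 1",
)

```text
clock: 7.95
tcp_pos: [0.5545, 0.3608, 0.0175]
eef_rot: [0.002, 0.866, -0.5, -0.002]
contact_force: [0.4, -0.3, -1.1]
gripper_width: 0.0237
```

Request:
step_arm(
  deltas="0 0 0 0 0 0 1; 0 0 0 0 0 0 1",
)

```text
clock: 8.2
tcp_pos: [0.5575, 0.3628, 0.0213]
eef_rot: [-0.001, 0.866, -0.5, 0.0]
contact_force: [0.3, -0.3, -1.6]
gripper_width: 0.0237
```

```bash
python3 - <<'E'
from h import *
yaw=-60
c=np.array([.5216,.3409,0]); az=np.radians(yaw+90); cx=np.array([np.cos(az),np.sin(az),0])
go((c+.04*cx+[0,0,.008],Rdown(yaw)),)
E
```

```text
t 8.2 pos [0.5575 0.3628 0.0213] q [25.6 33.2 82.4  0.  64.4 85.5] F [ 0.2592 -0.3206 -1.6163] w 0.023702058708136874
mm [ 1.   2.  13.3] deg [-0.08  0.04  0.05] | 0.013 0.1
```

Request:
step_arm(
  deltas="0 0 0.004 0 0 0 1; 0 0 0.008 0 0 0 1; 0 0 0.011 0 0 0 1; 0 0 0.011 0 0 0 1; 0 0 0.011 0 0 0 1",
)

```text
clock: 8.82
tcp_pos: [0.5559, 0.3624, 0.0079]
eef_rot: [0.001, 0.866, -0.499, -0.001]
contact_force: [0.2, -0.5, -1.1]
gripper_width: 0.0237
```

Request:
step_arm(
  deltas="0 0 0 0 0 0 1; 0 0 0.001 0 0 0 1; 0 0 0.001 0 0 0 1",
)

```text
clock: 9.2
tcp_pos: [0.5558, 0.3623, 0.0069]
eef_rot: [0.001, 0.866, -0.499, -0.001]
contact_force: [-0.1, -0.1, -1.3]
gripper_width: 0.0237
```

```bash
python3 - <<'E'
from h import *
go()
im,d=imaging.get_image("scene"); cv2.imwrite("pics/s9.png",cv2.resize(im[200:350,140:300],None,fx=5,fy=4,interpolation=cv2.INTER_CUBIC))
E
```

```text
t 9.2 pos [0.5558 0.3623 0.0069] q [25.6 34.2 82.7  0.  63.2 85.5] F [-0.0719 -0.0847 -1.3426] w 0.023666771952736355
```

View pics/s9.png

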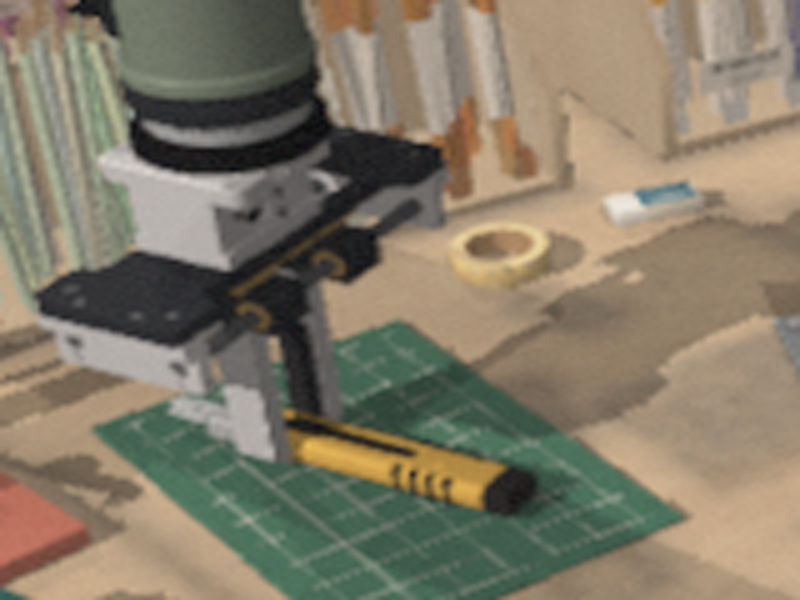

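Request:
step_arm(
  deltas="0 0 0.001 0 0 0 1; 0 0 0.001 0 0 0 1; 0 0 0.002 0 0 0 1; 0 0 0.002 0 0 0 1",
)

```text
clock: 9.75
tcp_pos: [0.5559, 0.3623, 0.0049]
eef_rot: [0.001, 0.866, -0.499, -0.001]
contact_force: [-0.0, 0.1, -1.6]
gripper_width: 0.0234
```

Request:
step_arm(
  deltas="0 0 0.001 0 0 0 1; 0 0 0.001 0 0 0 1",
)

```text
clock: 10.0
tcp_pos: [0.5559, 0.3624, 0.0048]
eef_rot: [0.001, 0.866, -0.499, -0.001]
contact_force: [-2.4, -1.5, 5.2]
gripper_width: 0.0236
```

```bash
python3 - <<'E'
from h import *
go()
im,d=imaging.get_image("scene"); cv2.imwrite("pics/s10.png",cv2.resize(im[270:345,190:270],None,fx=10,fy=8,interpolation=cv2.INTER_CUBIC))
E
```

```text
t 10.0 pos [0.5559 0.3624 0.0048] q [25.6 34.4 82.7  0.  63.  85.5] F [-2.3763 -1.4847  5.1621] w 0.023606033844871803
```

View pics/s10.png

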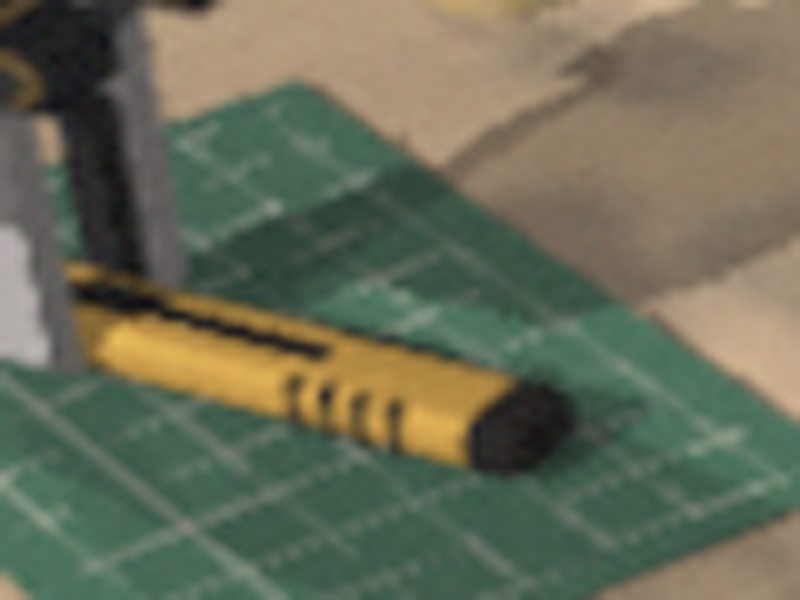

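Request:
step_arm(
  deltas="0 0 0 0 0 0 -1; 0 0 0 0 0 0 -1; 0 0 0 0 0 0 -1; 0 0 -0.001 0 0 0 -1; 0 0 -0.001 0 0 0 -1",
)

```text
clock: 10.68
tcp_pos: [0.556, 0.3624, 0.005]
eef_rot: [0.001, 0.866, -0.499, -0.001]
contact_force: [-0.5, 1.0, -0.7]
gripper_width: 0.0702
```

Request:
step_arm(
  deltas="0 0 -0.03 0 0 0 -1; 0 0 -0.06 0 0 0 -1; 0 0 -0.09 0 0 0 -1; 0 0 -0.1 0 0 0 -1; 0 0 -0.1 0 0 0 -1",
)

```text
clock: 11.3
tcp_pos: [0.5565, 0.3625, 0.1054]
eef_rot: [0.0, 0.866, -0.499, -0.001]
contact_force: [-0.4, 0.0, -0.6]
gripper_width: 0.0935
```

Request:
step_arm(
  deltas="0 0 0 0 0 0 -1; 0 0 0 0 0 0 -1",
)

```text
clock: 11.55
tcp_pos: [0.5551, 0.3619, 0.1031]
eef_rot: [0.002, 0.866, -0.499, -0.002]
contact_force: [-1.5, 0.7, 0.2]
gripper_width: 0.0938
```

```bash
python3 - <<'E'
from h import *
p,im,d=wr("w11",[])
np.set_printoptions(precision=4,suppress=True)
im,d=imaging.get_image("scene"); cv2.imwrite("pics/s11.png",im[150:450,100:400])
E
```

```text
t 11.55 pos [0.5551 0.3619 0.1031] q [25.6 27.6 80.   0.  72.7 85.5] F [-1.4588  0.6955  0.1545] w 0.09382630164593228
```

View pics/w11.png

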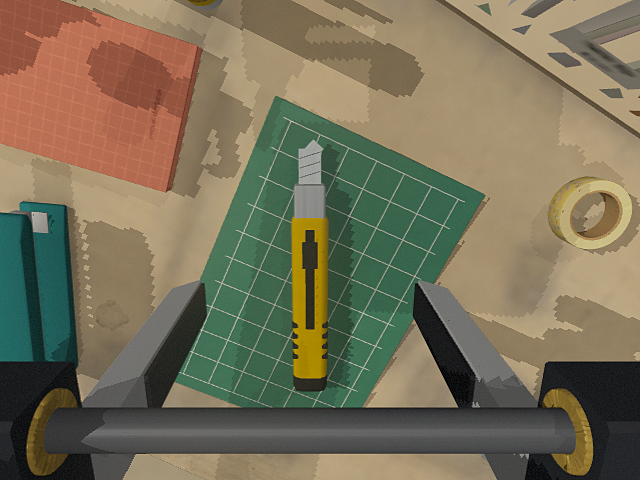

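View pics/s11.png

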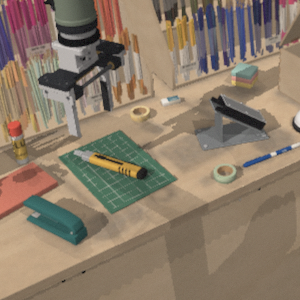

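```bash
python3 - <<'E'
from h import *
p=P("wrist"); im=np.load("w11.npz")["im"]
h=cv2.cvtColor(im,cv2.COLOR_BGR2HSV); m=cv2.inRange(h,(18,140,60),(28,255,255)); m[:200]=0;m[395:]=0;m[:,:280]=0;m[:,340:]=0
m=cv2.morphologyEx(m,cv2.MORPH_CLOSE,np.ones((15,15)))
for r in range(220,380,25):
    xs=np.nonzero(m[r])[0]; print(r,xs.min(),xs.max(),onz(p,xs.mean(),r,.019))
for uv,z in [((309.5,184),.015),((310.5,391),.013),((310,217),.019)]: print(onz(p,*uv,z))
n=onz(p,310,184,.016);b=onz(p,310.5,391,.013); c=(n+b)/2; print("c",c,np.linalg.norm(n-b),np.degrees(np.arctan2(*(n-b)[1::-1])))
E
```

```text
220 292 327 [0.5683 0.3699 0.019 ]
245 292 327 [0.554  0.3616 0.019 ]
270 292 327 [0.5392 0.3531 0.019 ]
295 292 327 [0.5238 0.3442 0.019 ]
320 293 326 [0.508 0.335 0.019]
345 293 326 [0.4915 0.3255 0.019 ]
370 293 326 [0.4744 0.3156 0.019 ]
[0.5874 0.381  0.015 ]
[0.456  0.3041 0.013 ]
[0.5701 0.3706 0.019 ]
c [0.5219 0.3425 0.0145] 0.15240436159815257 30.21238547901022
```

Request:
step_arm(
  deltas="0 0 -0.02 0 0 -10 -1; 0 0 -0.03 0 0 -20 -1; 0 0 -0.03 0 0 -30 -1; 0 0 -0.03 0 0 -40 -1; 0 0 -0.03 0 0 -50 -1",
)

```text
clock: 12.28
tcp_pos: [0.556, 0.3623, 0.1344]
eef_rot: [0.001, 0.996, -0.084, -0.002]
contact_force: [-0.4, -0.2, 0.3]
gripper_width: 0.0942
```

Request:
step_arm(
  deltas="0 0 0 0 0 -10 -1; 0 0 0 0 0 -20 -1; 0 0 0 0 0 -30 -1; 0 0 0 0 0 -40 -1; 0 0 0 0 0 -50 -1",
)

```text
clock: 12.9
tcp_pos: [0.556, 0.3623, 0.1344]
eef_rot: [-0.0, 0.938, 0.345, -0.002]
contact_force: [0.1, 0.8, 0.1]
gripper_width: 0.0939
```

Request:
step_arm(
  deltas="0 0 0 0 0 -10 -1; 0 0 0 0 0 -20 -1; 0 0 0 0 0 -30 -1; 0 0 0 0 0 -40 -1; 0 0 0 0 0 -50 -1",
)

```text
clock: 13.52
tcp_pos: [0.556, 0.3623, 0.1344]
eef_rot: [-0.001, 0.705, 0.71, -0.001]
contact_force: [-0.1, -0.1, -0.8]
gripper_width: 0.094
```

```bash
python3 - <<'E'
from h import *
go(((.4857,.3214,.06),Rdown(120.2)))
E
```

```text
t 13.525 pos [0.556  0.3623 0.1344] q [ 25.6  25.9  78.5   0.   75.7 -64.8] F [-0.0756 -0.0905 -0.843 ] w 0.09400586081827492
mm [-40.4 -70.3  74.7] deg [ -0.19  -0.   -29.8 ] | 0.11 29.8
```

Request:
step_arm(
  deltas="-0.015 -0.02 0 0 0 -10 -1; -0.03 -0.05 0.01 0 0 -20 -1; -0.04 -0.07 0.03 0 0 -29.8 -1; -0.0404 -0.0703 0.055 0 0 -29.8 -1; -0.0404 -0.0703 0.055 0 0 -29.8 -1",
)

```text
clock: 14.15
tcp_pos: [0.4836, 0.3208, 0.0778]
eef_rot: [-0.003, 0.501, 0.865, -0.003]
contact_force: [0.2, -0.4, -0.7]
gripper_width: 0.0939
```

Request:
step_arm(
  deltas="0 0 0 0 0 0 -1; 0 0 0 0 0 0 -1",
)

```text
clock: 14.4
tcp_pos: [0.4871, 0.3225, 0.0815]
eef_rot: [-0.0, 0.501, 0.865, 0.0]
contact_force: [-0.5, 0.1, 0.6]
gripper_width: 0.0941
```

```bash
python3 - <<'E'
from h import *
p,im,d=wr("w12",[(.522,.3425,.019),(.4857,.3214,.019),(.456,.3041,.019)])
go(((.4857,.3214,.005),Rdown(120.2)))
im=imaging.get_image("scene")[0]; cv2.imwrite("pics/s12.png",im[150:450,100:400])
E
```

```text
t 14.4 pos [0.4871 0.3225 0.0815] q [ 25.   20.3  93.3   0.   66.4 -94.9] F [-0.475   0.0981  0.6472] w 0.09409671334360574
[308.6 317.8] [308.2 253.2] [307.8 195.7] t 14.45 pos [0.487  0.3224 0.0814] q [ 25.   20.3  93.3   0.   66.4 -94.9] F [-0.4307  0.3291 -0.5153] w 0.0940356299815836
mm [-0.3 -1.6 76.4] deg [-0.   -0.03 -0.33] | 0.076 0.3
```

View pics/w12m.png

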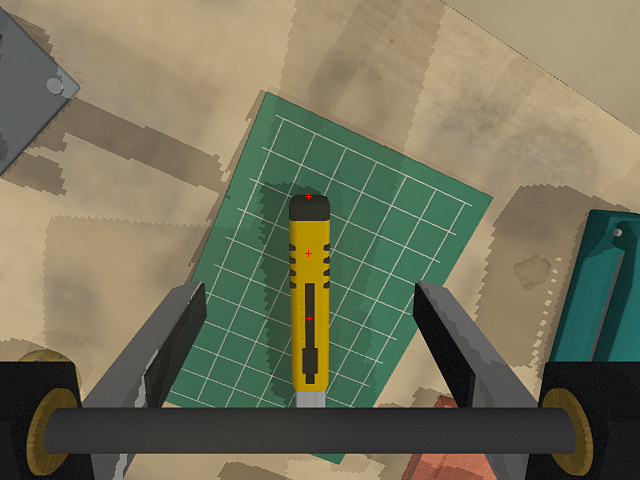

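Request:
step_arm(
  deltas="0 -0.0015 0.03 0 0 -0.3 -1; 0 -0.0015 0.055 0 0 -0.3 -1; 0 -0.0015 0.07 0 0 -0.3 -1; 0 -0.0015 0.076 0 0 -0.3 -1; 0 -0.0015 0.076 0 0 -0.3 1",
  grip_force=40,
)

```text
clock: 15.12
tcp_pos: [0.4849, 0.3213, 0.0046]
eef_rot: [-0.001, 0.499, 0.867, -0.001]
contact_force: [-0.4, 0.5, -0.1]
gripper_width: 0.0872
```

Request:
step_arm(
  deltas="0 0 0 0 0 0 1; 0 0 0 0 0 0 1; 0 0 0 0 0 0 1; 0 0 0 0 0 0 1; 0 0 0 0 0 0 1",
)

```text
clock: 15.75
tcp_pos: [0.4843, 0.3211, 0.0042]
eef_rot: [-0.001, 0.499, 0.867, -0.001]
contact_force: [0.3, -0.0, -0.1]
gripper_width: 0.0378
```

Request:
step_arm(
  deltas="0 0 0 0 0 0 1; 0 0 0 0 0 0 1; 0 0 0 0 0 0 1; 0 0 0 0 0 0 1",
)

```text
clock: 16.25
tcp_pos: [0.4843, 0.3211, 0.0041]
eef_rot: [-0.001, 0.499, 0.867, -0.001]
contact_force: [-0.0, -0.1, 0.7]
gripper_width: 0.0236
```

```bash
python3 - <<'E'
from h import *
p,im,d=wr("w13",[(.522,.3425,.019),(.4857,.3214,.019),(.456,.3041,.019)])
E
```

```text
t 16.25 pos [0.4843 0.3211 0.0041] q [ 25.   26.3  95.7   0.   58.1 -95.2] F [-0.0086 -0.0534  0.7211] w 0.02364503953694308
[307.6 404.3] [307.5 319. ] [307.3 240.5]
```

View pics/w13m.png

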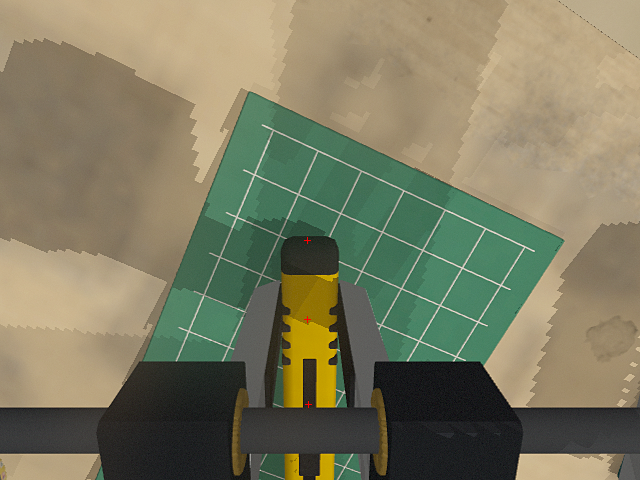

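Request:
step_arm(
  deltas="0 0 -0.02 0 0 0 1; 0 0 -0.06 0 0 0 1; 0 -0.01 -0.11 0 0 10 1; 0 -0.02 -0.16 0 0 20 1; 0 -0.03 -0.21 0 0 30 1",
)

```text
clock: 16.92
tcp_pos: [0.4585, 0.3059, 0.2172]
eef_rot: [-0.001, 0.708, 0.706, -0.0]
contact_force: [0.7, -0.7, -1.1]
gripper_width: 0.0234
```

Request:
step_arm(
  deltas="0 0 -0.03 0 0 10 1; 0 0 -0.03 0 0 20 1; 0 0 -0.03 0 0 30 1; 0 0 -0.03 0 0 40 1; 0 0 -0.03 0 0 50 1",
)

```text
clock: 17.55
tcp_pos: [0.4588, 0.3062, 0.2456]
eef_rot: [-0.0, 0.94, 0.341, -0.001]
contact_force: [-0.1, -0.3, -1.4]
gripper_width: 0.0234
```

Request:
step_arm(
  deltas="0 0 0 0 0 10 1; 0 0 0 0 0 20 1; 0 0 0 0 0 30 1; 0 0 0 0 0 40 1; 0 0 0 0 0 50 1",
)

```text
clock: 18.18
tcp_pos: [0.4589, 0.3062, 0.2456]
eef_rot: [-0.0, 0.996, -0.089, -0.001]
contact_force: [1.1, -1.3, -1.0]
gripper_width: 0.0236
```

```bash
python3 - <<'E'
from h import *
go((lane(.255,.0015,.02),Rl()))
im=imaging.get_image("scene")[0]; cv2.imwrite("pics/s14.png",im)
E
```

```text
t 18.175 pos [0.4589 0.3062 0.2456] q [24.7  7.4 88.7  0.  84.  34.8] F [ 1.1094 -1.3201 -0.998 ] w 0.023612654312595887
mm [84.4 55.3 46.8] deg [34.96  2.35  7.19] | 0.111 35.8
```

View pics/s14.png

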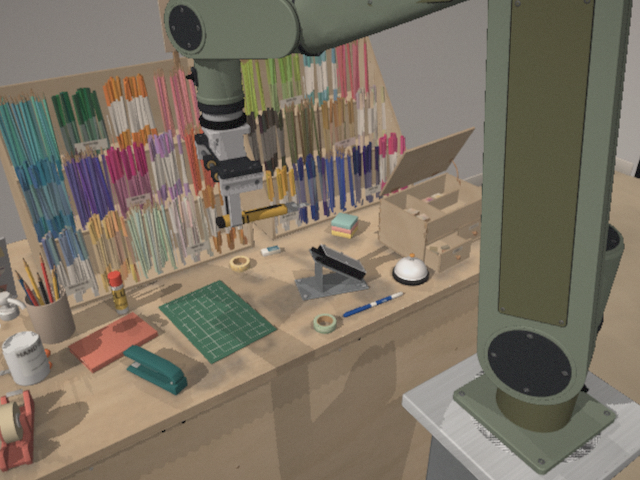

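```bash
python3 - <<'E'
import cv2
im=cv2.imread("pics/s14.png"); cv2.imwrite("pics/s14z.png",cv2.resize(im[120:260,180:320],None,fx=5,fy=4,interpolation=cv2.INTER_CUBIC))
E
```

```text
(no output)
```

View pics/s14z.png

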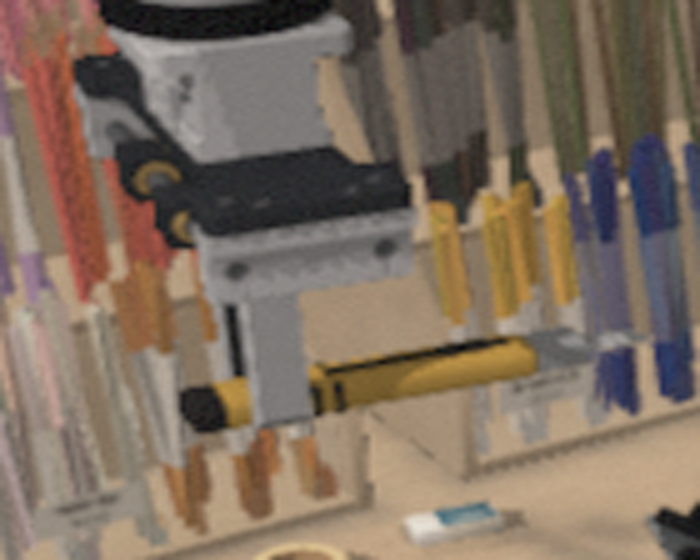

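Request:
step_arm(
  deltas="0.02 0 0 0 0 7 1; 0.04 0.005 0 9 0.6 7 1; 0.06 0.015 0.005 18 1.2 7 1; 0.08 0.025 0.01 27 1.8 7 1; 0.084 0.0385 0.022 35 2.3 7.2 1",
)

```text
clock: 18.85
tcp_pos: [0.5371, 0.2528, 0.2245]
eef_rot: [-0.299, 0.942, -0.142, 0.048]
contact_force: [-1.0, -0.2, -2.3]
gripper_width: 0.0235
```

Request:
step_arm(
  deltas="0 0 0 0 0 0 1; 0 0 0 0 0 0 1; 0 0 0 0 0 0 1",
)

```text
clock: 19.23
tcp_pos: [0.536, 0.2552, 0.2241]
eef_rot: [-0.297, 0.943, -0.141, 0.046]
contact_force: [0.1, -0.2, -1.4]
gripper_width: 0.0233
```

```bash
python3 - <<'E'
from h import *
go((lane(.255,.0015,.0025),Rl()))
im,d=imaging.get_image("scene"); cv2.imwrite("pics/s15.png",cv2.resize(im[150:320,200:400],None,fx=4,fy=3.5,interpolation=cv2.INTER_CUBIC))
im,d=imaging.get_image("top"); cv2.imwrite("pics/t15.png",cv2.resize(im[150:300,200:370],None,fx=4.7,fy=4,interpolation=cv2.INTER_CUBIC))
wr("w15",KP)
E
```

```text
t 19.225 pos [0.536  0.2552 0.2241] q [ -2.2   2.9 103.7  36.7  67.9   2.3] F [ 0.0775 -0.2494 -1.3563] w 0.02333344783295858
mm [ 1.8 29.9 27.6] deg [-0.01  0.2   0.47] | 0.041 0.5
t 19.325 pos [0.5356 0.2553 0.2236] q [ -2.2   2.9 103.8  36.7  67.8   2.3] F [ 0.295   0.1735 -1.8653] w 0.023850660247841136
[294.4 505.8] [336.5 506.2] [315.9 459.9] [276.  613.3] [352.3 614.1] [278.4 730.6] [346.5 731.3]
```

View pics/s15.png

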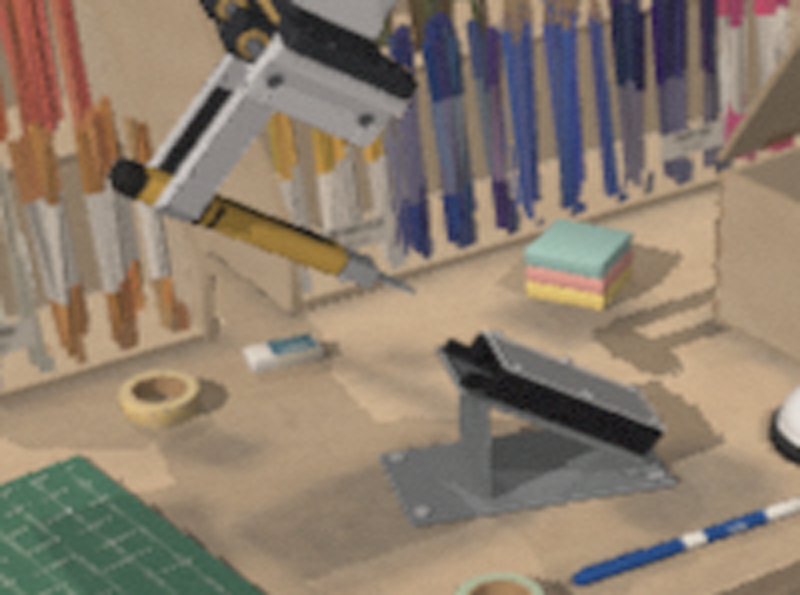

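View pics/t15.png

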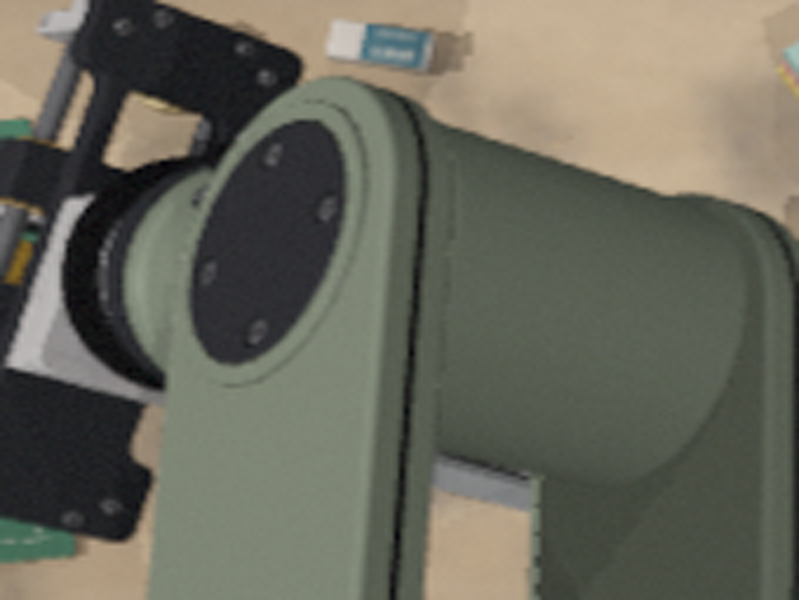

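View pics/w15m.png

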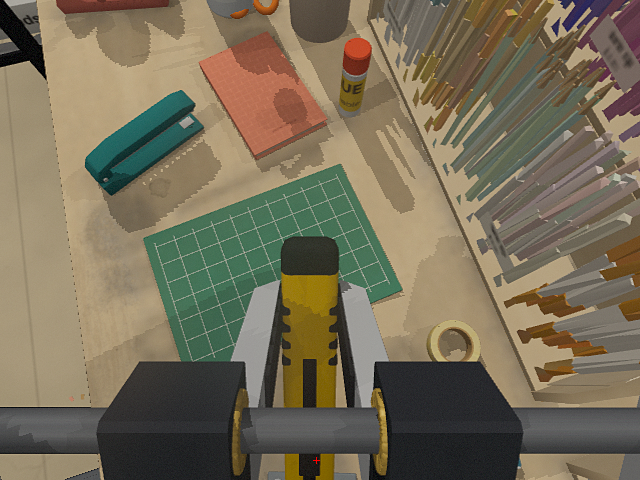

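```bash
cat >> h.py <<'E'
def tolane(X): return np.array((np.asarray(X)-L0)@np.column_stack([lx,ey,lz]))
E
python3 - <<'E'
from h import *
print("ref grip lane",tolane([.5000,.1373,.1027]), "pull", tolane([.513,.1775,.1326]))
p,R,o=cur(); print("now",tolane(p)); s=P("scene")
for q in [(0,.1435,-.0091),(0,.1175,-.0091),(0,-.0325,-.0091),(0,0,0)]:
    uv=proj(s,p+R@np.array(q)); print(q,uv,(uv+.5-[200,150])*[4,3.5])
print(np.degrees(np.arctan2(*(R[:,1][1::-1]))), np.degrees(np.arcsin(R[2,1])))
E
```

```text
ref grip lane [0.1143 0.0021 0.0014] pull [0.166  0.0019 0.0017]
now [0.2842 0.004  0.0296]
(0, 0.1435, -0.0091) [302.8724 230.9141] [413.4896 284.9495]
(0, 0.1175, -0.0091) [292.5531 226.2578] [372.2125 268.6522]
(0, -0.0325, -0.0091) [228.1773 197.2095] [114.7092 166.9833]
(0, 0, 0) [240.5039 207.6289] [164.0156 203.4512]
-107.10286689653672 -34.99376532695267
```

Request:
step_arm(
  deltas="0.0023 0.01 0.009 0 0.2 0.5 1; 0.0023 0.02 0.018 0 0.2 0.5 1; 0.0023 0.034 0.027 0 0.2 0.5 1; 0.0023 0.034 0.027 0 0.2 0.5 1; 0.0023 0.034 0.027 0 0.2 0.5 1",
)

```text
clock: 20.0
tcp_pos: [0.5338, 0.2412, 0.1804]
eef_rot: [-0.297, 0.942, -0.148, 0.045]
contact_force: [-1.0, 0.2, 0.0]
gripper_width: 0.0236
```

Request:
step_arm(
  deltas="0 0 0 0 0 0 1; 0 0 0 0 0 0 1",
)

```text
clock: 20.25
tcp_pos: [0.534, 0.2414, 0.1811]
eef_rot: [-0.297, 0.942, -0.148, 0.045]
contact_force: [-0.0, 0.3, -0.6]
gripper_width: 0.0233
```

```bash
python3 - <<'E'
from h import *
go((lane(.25,.0017,.002),Rl())); print(tolane(cur()[0]))
im,d=imaging.get_image("scene"); cv2.imwrite("pics/s16.png",cv2.resize(im[190:310,230:370],None,fx=5.7,fy=5,interpolation=cv2.INTER_CUBIC))
E
```

```text
t 20.25 pos [0.534  0.2414 0.1811] q [ -3.8   5.3 106.7  38.2  64.3  -1.9] F [-0.016   0.2704 -0.553 ] w 0.023331685501628497
mm [-0.5 -1.   0.8] deg [ 0.    0.02 -0.25] | 0.001 0.2
[0.249  0.0012 0.0028]
```

View pics/s16.png

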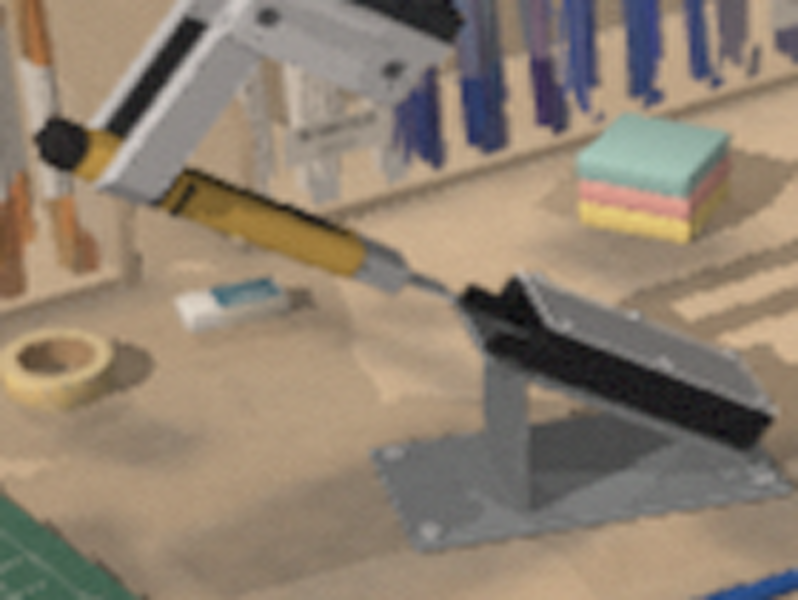

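Request:
step_arm(
  deltas="-0.0005 0.006 0.0005 0 0 -0.2 1; -0.0005 0.012 0.0005 0 0 -0.2 1; -0.0005 0.018 0.0005 0 0 -0.2 1; -0.0005 0.024 0.0005 0 0 -0.2 1; -0.0005 0.03 0.0005 0 0 -0.2 1",
)

```text
clock: 20.92
tcp_pos: [0.5255, 0.218, 0.1626]
eef_rot: [-0.297, 0.942, -0.147, 0.045]
contact_force: [-0.0, 0.2, -0.6]
gripper_width: 0.0235
```

```bash
python3 - <<'E'
from h import *
go((lane(.22,.0017,.002),Rl())); print(tolane(cur()[0]))
im,d=imaging.get_image("scene"); cv2.imwrite("pics/s17.png",cv2.resize(im[190:310,230:370],None,fx=5.7,fy=5,interpolation=cv2.INTER_CUBIC))
im,d=imaging.get_image("top"); cv2.imwrite("pics/t17.png",im)
E
```

```text
t 20.925 pos [0.5255 0.218  0.1626] q [ -6.8   5.6 108.9  38.8  64.1  -6.2] F [-0.0498  0.1517 -0.6425] w 0.0234622177380364
mm [ 0.5 -2.  -0.1] deg [ 0.02  0.07 -0.1 ] | 0.002 0.1
[0.218  0.0022 0.0019]
```

View pics/s17.png

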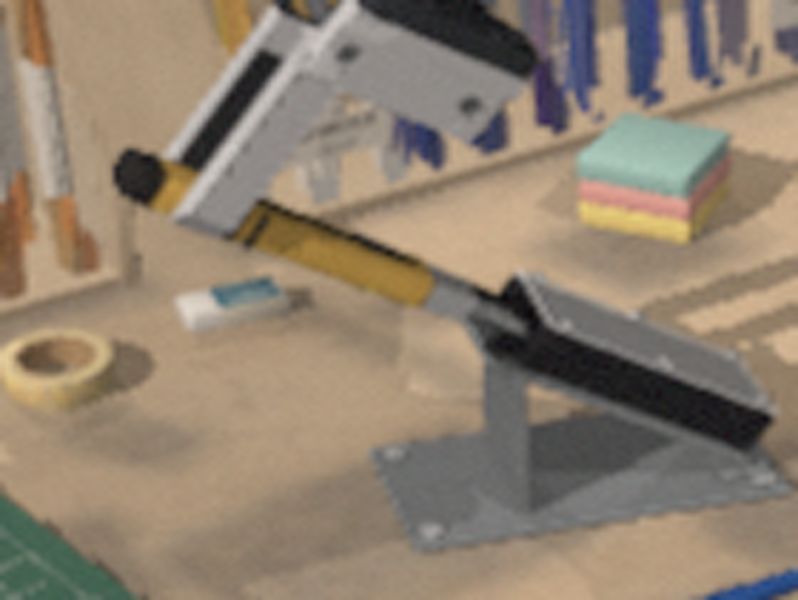

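Request:
step_arm(
  deltas="0.0003 0.005 0 0 0 0 1; 0.0003 0.01 0 0 0 0 1; 0.0003 0.015 0 0 0 0 1; 0.0003 0.02 0 0 0 0 1; 0.0003 0.025 0 0 0 0 1",
)

```text
clock: 21.65
tcp_pos: [0.5196, 0.1985, 0.1483]
eef_rot: [-0.297, 0.942, -0.146, 0.045]
contact_force: [-0.3, -0.8, -1.4]
gripper_width: 0.0236
```

```bash
python3 - <<'E'
from h import *
go((lane(.19,.0017,.002),Rl())); print(tolane(cur()[0]))
im,d=imaging.get_image("scene"); cv2.imwrite("pics/s18.png",cv2.resize(im[190:310,230:370],None,fx=5.7,fy=5,interpolation=cv2.INTER_CUBIC))
E
```

```text
t 21.65 pos [0.5196 0.1985 0.1483] q [ -9.3   6.  110.5  39.1  64.   -9.5] F [-0.343  -0.7549 -1.3855] w 0.023629418941812187
mm [ 0.2  3.1 -0.1] deg [ 0.02  0.07 -0.09] | 0.003 0.1
[0.1931 0.0019 0.0019]
```

View pics/s18.png

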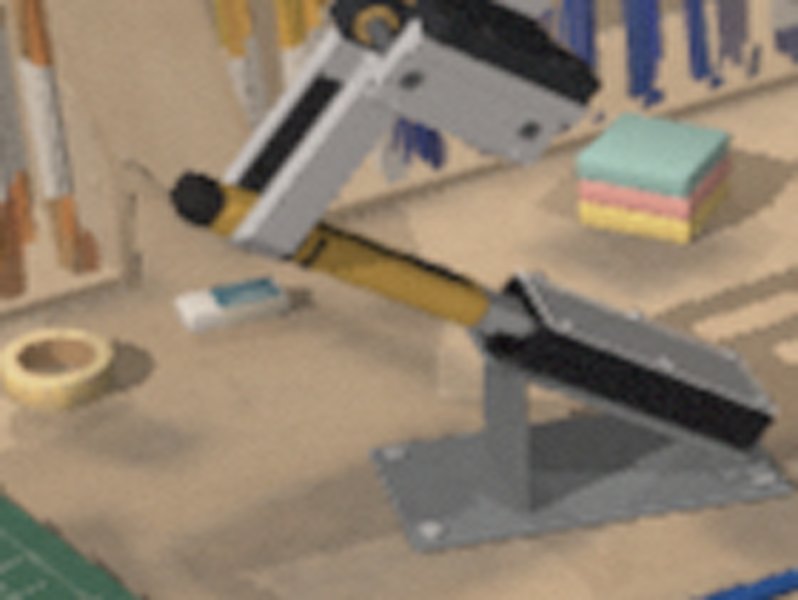

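Request:
step_arm(
  deltas="0.0002 0.005 0 0 0 0 1; 0.0002 0.01 0 0 0 0 1; 0.0002 0.015 0 0 0 0 1; 0.0002 0.02 0 0 0 0 1; 0.0002 0.025 0 0 0 0 1",
)

```text
clock: 22.32
tcp_pos: [0.5136, 0.179, 0.134]
eef_rot: [-0.297, 0.942, -0.146, 0.045]
contact_force: [-0.2, -0.3, -1.6]
gripper_width: 0.0237
```

Request:
step_arm(
  deltas="0 0.005 0 0 0 0 1; 0 0.01 0 0 0 0 1; 0 0.015 0 0 0 0 1; 0 0.02 0 0 0 0 1; 0 0.025 0 0 0 0 1",
)

```text
clock: 22.95
tcp_pos: [0.5073, 0.1595, 0.1197]
eef_rot: [-0.297, 0.942, -0.146, 0.045]
contact_force: [0.3, -0.9, -1.5]
gripper_width: 0.0235
```

```bash
python3 - <<'E'
from h import *
go((lane(.1175,.0017,.002),Rl())); print(tolane(cur()[0]))
im,d=imaging.get_image("scene"); cv2.imwrite("pics/s19.png",cv2.resize(im[190:310,230:370],None,fx=5.7,fy=5,interpolation=cv2.INTER_CUBIC))
E
```

```text
t 22.95 pos [0.5073 0.1595 0.1197] q [-14.6   7.3 113.1  39.6  63.9 -16.3] F [ 0.2782 -0.9371 -1.5464] w 0.023546000599587683
mm [ 0.1 25.7 -0.1] deg [ 0.02  0.07 -0.09] | 0.026 0.1
[0.1432 0.0018 0.0019]
```

View pics/s19.png

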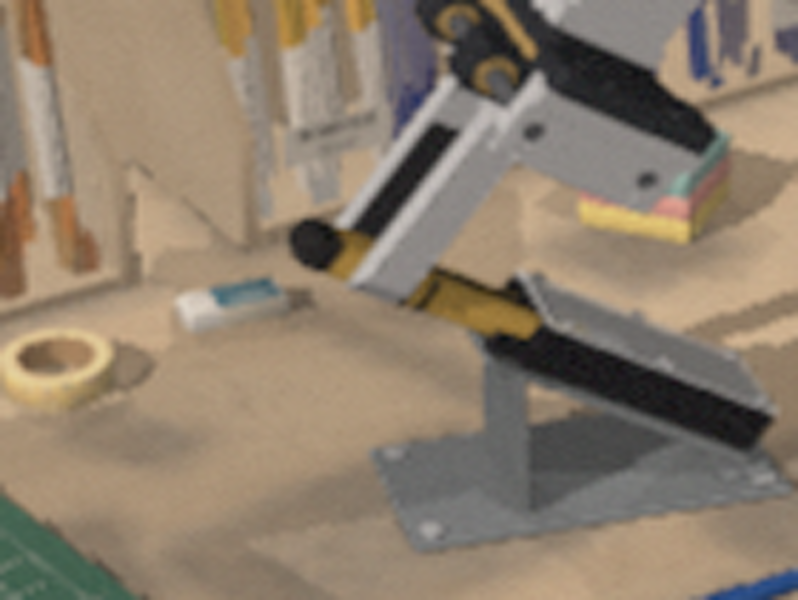

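Request:
step_arm(
  deltas="0 0.004 0 0 0 0 1; 0 0.008 0 0 0 0 1; 0 0.012 0 0 0 0 1; 0 0.016 0 0 0 0 1; 0 0.019 0 0 0 0 1",
)

```text
clock: 23.62
tcp_pos: [0.5026, 0.1447, 0.1088]
eef_rot: [-0.297, 0.942, -0.147, 0.045]
contact_force: [-0.8, 0.6, -0.8]
gripper_width: 0.0237
```

Request:
step_arm(
  deltas="0 0.001 0 0 0 0 1; 0 0.002 0 0 0 0 1; 0 0.003 0 0 0 0 1; 0 0.004 0 0 0 0 1",
)

```text
clock: 24.12
tcp_pos: [0.5017, 0.1418, 0.1067]
eef_rot: [-0.297, 0.942, -0.146, 0.045]
contact_force: [0.7, -0.0, -0.8]
gripper_width: 0.0238
```

```bash
python3 - <<'E'
from h import *
go((lane(.1175,.0017,.002),Rl())); print(tolane(cur()[0]))
E
```

```text
t 24.125 pos [0.5017 0.1418 0.1067] q [-17.    8.2 114.1  39.7  63.8 -19.4] F [ 0.738  -0.013  -0.7971] w 0.02384436248251305
mm [ 0.1  3.  -0.1] deg [ 0.02  0.07 -0.08] | 0.003 0.1
[0.1205 0.0018 0.0019]
```

Request:
step_arm(
  deltas="0 0.001 0 0 0 0 1; 0 0.0015 0 0 0 0 1; 0 0.002 0 0 0 0 1; 0 0.002 0 0 0 0 1",
)

```text
clock: 24.62
tcp_pos: [0.5015, 0.1407, 0.1061]
eef_rot: [-0.298, 0.942, -0.146, 0.045]
contact_force: [1.6, 4.2, 0.8]
gripper_width: 0.0239
```

Request:
step_arm(
  deltas="0 0.001 0 0 0 0 1; 0 0.0015 0 0 0 0 1; 0 0.0015 0 0 0 0 1",
)

```text
clock: 25.0
tcp_pos: [0.5016, 0.1405, 0.1062]
eef_rot: [-0.299, 0.942, -0.146, 0.046]
contact_force: [2.0, 6.4, 4.0]
gripper_width: 0.0236
```

```bash
python3 - <<'E'
from h import *
go((lane(.1175,.0017,.002),Rl())); print(tolane(cur()[0]))
im,d=imaging.get_image("scene"); cv2.imwrite("pics/s20.png",cv2.resize(im[220:310,280:370],None,fx=8,fy=6.5,interpolation=cv2.INTER_CUBIC))
p,im,d=wr("w20",[lane(.15,.012,.016),lane(.15,-.012,.016)])
im,d=imaging.get_image("top"); cv2.imwrite("pics/t20.png",cv2.resize(im[195:320,225:375],None,fx=5,fy=4.8,interpolation=cv2.INTER_CUBIC))
E
```

```text
t 25.0 pos [0.5016 0.1405 0.1062] q [-17.3   8.3 114.2  40.   63.9 -19.8] F [2.0293 6.4476 3.9856] w 0.023607613099284528
mm [-0.2  1.7  0.3] deg [-0.22  0.06 -0.09] | 0.002 0.2
[0.1192 0.0015 0.0023]
t 25.05 pos [0.5016 0.1405 0.1062] q [-17.3   8.3 114.2  40.   63.9 -19.8] F [1.3236 6.1943 4.6832] w 0.023340931804132183
[284.5 242.7] [344.4 242.6]
```

View pics/s20.png

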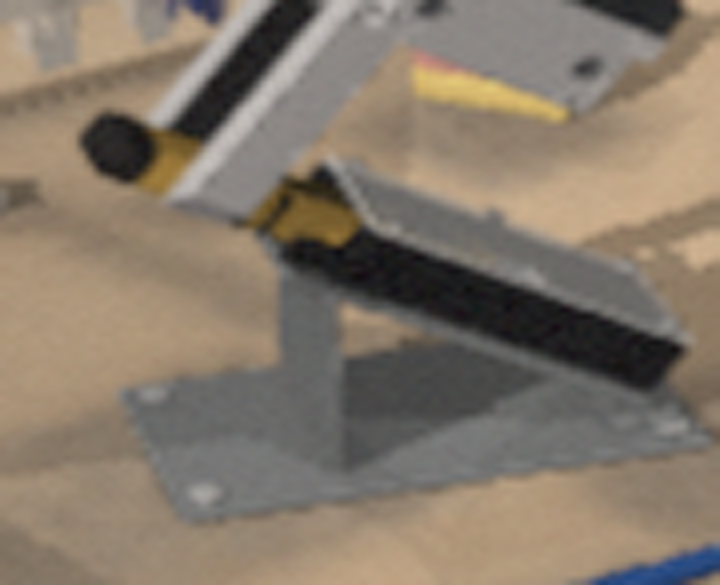

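View pics/w20m.png

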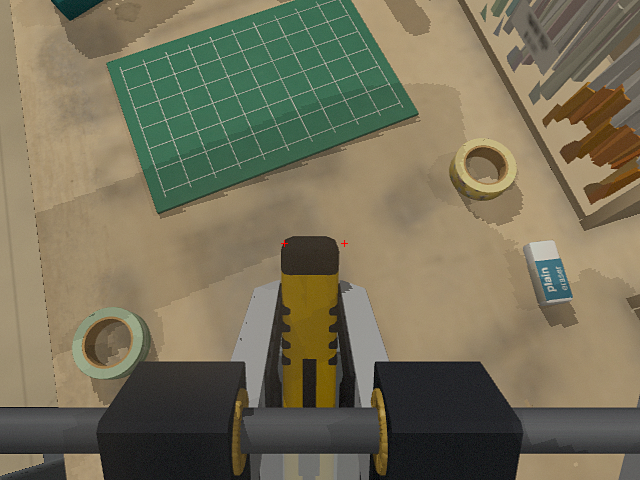

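View pics/t20.png

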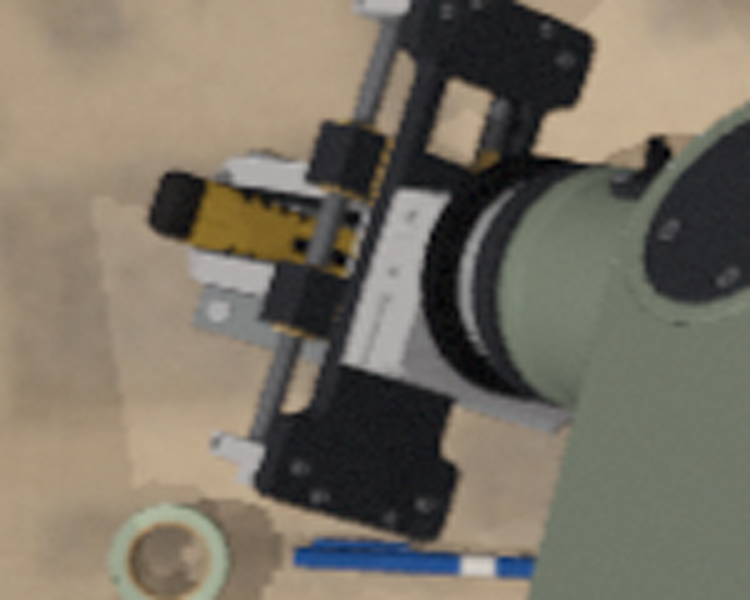

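Request:
step_arm(
  deltas="0 0.001 0 0 0 0 1; 0 0.001 0 0 0 0 1",
)

```text
clock: 25.4
tcp_pos: [0.5017, 0.1403, 0.1063]
eef_rot: [-0.3, 0.942, -0.146, 0.046]
contact_force: [2.9, 8.7, 5.8]
gripper_width: 0.0239
```

```bash
python3 - <<'E'
from h import *
go(); print(tolane(cur()[0]))
E
```

```text
t 25.4 pos [0.5017 0.1403 0.1063] q [-17.4   8.3 114.2  40.1  63.9 -20. ] F [2.8622 8.6762 5.7691] w 0.023949307832264007
[0.1192 0.0014 0.0024]
```

Request:
step_arm(
  deltas="0 -0.003 0 0 0 0 1; 0 -0.003 0 0 0 0 -1; 0 -0.003 0 0 0 0 -1; 0 -0.003 0 0 0 0 -1; 0 -0.003 0 0 0 0 -1",
)

```text
clock: 26.02
tcp_pos: [0.5012, 0.1404, 0.1056]
eef_rot: [-0.297, 0.942, -0.147, 0.045]
contact_force: [0.8, 0.0, -0.7]
gripper_width: 0.0603
```

Request:
step_arm(
  deltas="0 0 0 0 0 0 -1; 0 0 0 0 0 0 -1; 0 0 -0.03 0 0 0 -1; 0 0 -0.07 0 0 0 -1; 0 0 -0.12 0 0 0 -1",
)

```text
clock: 26.65
tcp_pos: [0.4796, 0.0749, 0.2045]
eef_rot: [-0.297, 0.942, -0.146, 0.044]
contact_force: [0.6, 0.0, -0.4]
gripper_width: 0.0936
```

Request:
step_arm(
  deltas="0 0 0 0 0 0 -1; 0 0 0 0 0 0 -1; 0 0 0 0 0 0 -1",
)

```text
clock: 27.02
tcp_pos: [0.4796, 0.076, 0.2026]
eef_rot: [-0.298, 0.942, -0.147, 0.044]
contact_force: [-0.1, 0.3, 0.5]
gripper_width: 0.0938
```

```bash
python3 - <<'E'
from h import *
K=[lane(*q) for q in [(0.15,0.0135,.016),(.15,-.0105,.016),(-.026,.0015,.0095),(0,.0015,.016),(.075,.023,.023),(.075,-.023,.023)]]
p,im,d=wr("w21",K); z=cv2.imread("pics/w21m.png"); 
cv2.imwrite("pics/w21z.png",cv2.resize(im[180:440,230:400],None,fx=4,fy=2.3,interpolation=cv2.INTER_CUBIC))
E
```

```text
t 27.025 pos [0.4796 0.076  0.2026] q [-26.2  -1.5 111.   35.2  79.2 -18. ] F [-0.086   0.2935  0.4823] w 0.09382620812842055
[295.  189.5] [331.2 189.4] [313.2 408. ] [313.2 384.7] [282.3 297.9] [348.4 297.9]
```

View pics/w21m.png

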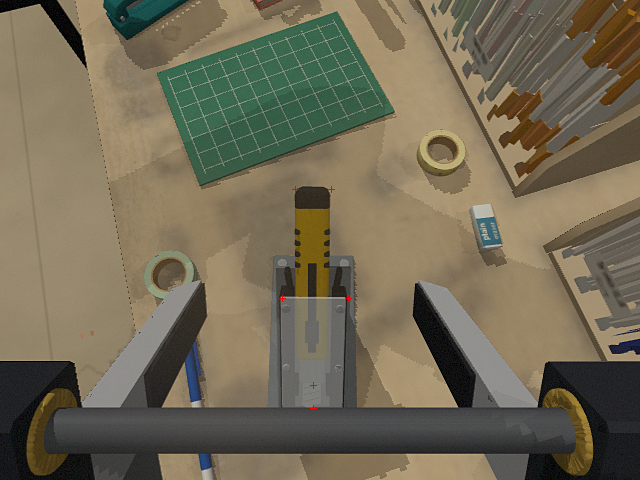

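View pics/w21z.png

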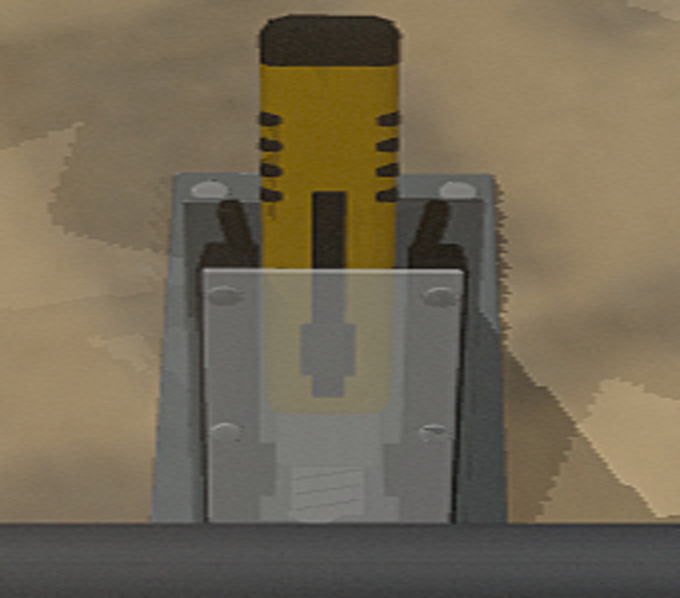

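Request:
step_arm(
  deltas="0 0.02 -0.05 0 0 0 -1; 0 0.06 -0.1 0 0 0 -1; 0 0.1 -0.12 0 0 0 -1; 0 0.14 -0.12 0 0 0 -1; 0 0.14 -0.12 0 0 0 -1",
)

```text
clock: 27.7
tcp_pos: [0.4241, -0.1001, 0.2201]
eef_rot: [-0.299, 0.942, -0.148, 0.043]
contact_force: [1.1, 0.8, 0.4]
gripper_width: 0.0939
```

Request:
step_arm(
  deltas="0 0 0 0 0 0 -1; 0 0 0 0 0 0 -1; 0 0 0 0 0 0 -1",
)

```text
clock: 28.08
tcp_pos: [0.4254, -0.0991, 0.2226]
eef_rot: [-0.297, 0.943, -0.146, 0.045]
contact_force: [0.6, 0.0, -0.5]
gripper_width: 0.0941
```

```bash
python3 - <<'E'
from h import *
go()
im,d=imaging.get_image("scene"); cv2.imwrite("pics/s22.png",cv2.resize(im[215:345,250:410],None,fx=5,fy=4.6,interpolation=cv2.INTER_CUBIC))
im,d=imaging.get_image("wrist"); cv2.imwrite("pics/w22.png",im)
E
```

```text
t 28.075 pos [ 0.4254 -0.0991  0.2226] q [-48.6   0.8 106.1  29.4  92.7 -34.8] F [ 0.5668  0.0369 -0.5166] w 0.09409674801103825
```

View pics/s22.png

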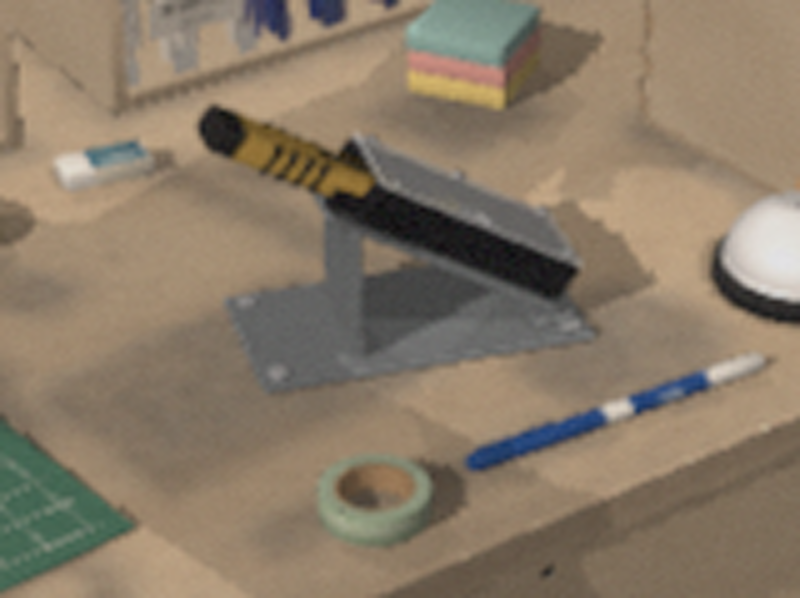

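View pics/w22.png

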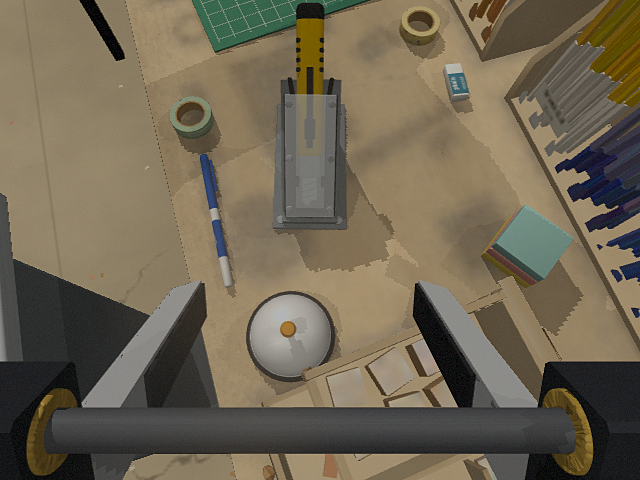

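```bash
python3 -c "
from plant import robot
print(robot.sign_off())"
```

```text
the job is handed in; nothing more can be done
None
```

The cutter is back in the stand blade first, with the blade under the clear guard, and the job was handed in at about 28 s of the 62 s allowed. The hand-in gives no verdict, so what follows rests on my own checks.

- **Draw-out and mat:** I gripped the cutter square to the slope, drew it out and laid it flat on the mat. It was centred at about x = 0.522, y = 0.343, with the fingers open and clear.
- **Re-insertion:** I took it again about 42 mm from its centre on the butt side. It slid in along the channel until it came up against a hard stop; pushing harder, to about 11 N, did not move it any further.
- **Last checks:**
  - The wrist picture shows the nose at the stop ribs and the blade in the gap under the guard, in line with the channel.
  - In the scene picture the butt sits where the nose was at the start.
  - The tape rolls, eraser, notes and pen look unmoved, and the tool force was about zero with the gripper clear of everything.
- **Disagreement:** hand position and picture both put the cutter about 1.5 to 2 mm short of the computed home position. That is close to the 2 mm calibration error and inside the 6 mm allowed.

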